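# Line up a notebook under the document camera

### The job

Swing the document camera's arm to either side until the camera is clear of the page area, slide the notebook along the desk into the corner guide so that it lies snug against both metal bars, then swing the arm back so that the camera is centred over the notebook. Keep the notebook on the desk, and leave the mug, calculator, stapler and glue stick where they are.

Things in the scene. Friction and masses are not known exactly. Their poses are not given: they have to be found in the camera images.
- stand: Fixed camera stand: black base plate 140 x 100 x 14 mm, upright aluminium post 24 mm thick, 150 mm high. Origin on the desk under the post axis (the arm's hinge axis); z up; -x points from the post to the page area (roughly toward the robot), +y to the robot's left.
- back_bar (a point): Corner guide, back bar: fixed aluminium bar 10 mm thick, 18 mm high, 224 mm long along the stand's y (y = -84 to +140 mm). This point is on the desk at the foot of its face toward the page, at stand (-110, 0, 0) mm. Axes as the stand's.
- side_bar (a point): Corner guide, side (right) bar: fixed aluminium bar 10 mm thick, 18 mm high, 110 mm long along the stand's x (x = -210 to -100 mm). This point is on the desk at the foot of its face toward the page, at stand (-155, -74, 0) mm. The page area's near and left sides are open.
- seat (a point): Point on the desk fixed to the stand, 165 mm in front of the post (stand frame -165, 0, 0), axes as the stand's: the notebook's origin lies here when it is snug against both bars.
- camera_arm (a joint): Angle (rad) of the level swing arm about the post, -2 to 2. At 0 it points along the stand's -x, camera over the seat; positive swings the camera to the right (stand's -y), negative left. Stiff hinge, stays where left; about 1 N at the camera moves it. Aluminium bar 22 mm wide, 18 high, middle 167 mm above the desk; hub at the post 42 mm wide, 192 mm high.
- camera_head (a point): Centre of the white camera at the arm's end, 165 mm from the post axis: a box 64 mm along the arm, 56 mm across, 36 mm high (150 to 186 mm above the desk), with a black lens below it down to 144 mm.
- notebook: Loose dark blue notebook lying flat, about 114 g. Origin midway on its underside; x along its 148 mm length, y along its width. Its solid part is 11 mm high, x = -73 to 73 mm, y = -54 to 49 mm. It starts with x roughly along the stand's +y and its -y edge facing the back bar, and belongs in the guide that way: length along the back bar.
- mug: Green mug, 92 x 125 x 100 mm, origin at the middle of its underside; bystander.
- calculator: Grey desk calculator, 62 x 98 x 15 mm, origin at the middle of its underside; bystander.
- stapler: Dark blue stapler, 34 x 126 x 50 mm, origin at the middle of its underside; bystander.
- glue_stick: White glue stick with blue cap, standing, 30 mm diameter, 100 mm high, origin at the middle of its underside; bystander.
Mind the look-alikes: they are no part of the job. There is more than one size of the notebook; the one meant has the size given above.

How it is judged:
By the outcome, as a careful person would: the job done as asked, in the order asked, and still so for the second after the job is handed in, with the robot touching nothing.
It also fails if it takes over 70 s, if anything falls off the work surface, if the arm or the gripper's body presses on something with over 40 N, if the wrist force passes 120 N, or if a joint passes its speed limit or range.

### The arm

A 6-joint arm with a two-finger parallel gripper is mounted at the origin on a cart in front of the work surface, level with it; the furniture and walls round the work are solid. World frame = base frame: x ahead of the robot, y to its left, z up, the work surface at z = 0. Lengths are in m, angles in degrees, forces in N, time in s.
With the tool pointing down it reaches from about 0.4 to 0.825 m from the base axis. Payload 7 kg.
Tool frame: the origin (TCP) lies at the very end of the fingers, on their centre line; the grasp point (between the pads) lies hold_point_z behind it (hold_point_z is the distance from the TCP to the grasp point, in m); z points along the fingers, y is the direction in which the jaws open and shut (so a half turn about z gives the same grasp; the last joint's range is limited). The gripper opens to 88 mm and grips with 3 to 60 N. Pads are 19 mm wide; open, the fingers measure 130 mm over their backs; the gripper's body (78 mm by 193 mm) begins 47 mm behind the grasp point.
Start: joints at [85.892, 20.546, 0.682, 0, -70.136, -16.507], TCP at [0.238, 0.632, 0.227] pointing down, gripper open.
Joint ranges: [-176.03, 176.03], [-82.01, 121.73], [-58.28, 71.71], [-173.87, 95.51], [-174.79, -0.11], [-173.66, 173.66]. Speed limits (degrees/s): [136.94, 136.94, 172.46, 180, 180, 180].

### API

Orientations are given as [roll, pitch, yaw] about the fixed x, y, z axes, in that order (R = Rz(yaw) Ry(pitch) Rx(roll)).
In Python, from plant import get_obs, snapshot, close_job, hold_point_z gives the robot as it stands. The module is installed in compiled form; this text tells all that it offers.
- The arm moves only by the tool jog_arm, never from a script. Its argument "commands" is a list of rows, each a list of 4 numbers: the shift along the world's x, y, z in mm, then the turn about the world's z in degrees. In form: [[x, y, z, turn], ...]. A call has exactly 10 rows; each row shifts and turns the commanded pose from where the row before left it; what a row does not reach is not made up. A row lasts 1/12 s, in which the tool goes at most 41.7 mm and 7.16 degrees, less where a joint would pass 70% of its speed; a pose out of reach is approached as far as the arm can. A call is refused whole if a number of a shift passes 41.7 or a number of a turn 7.16, either way. A call with a gripper value outside its range is refused whole. "fingers" is the finger opening in mm, from 0 to 87.6, set as the call begins (left out, the last holds). The fingers move at their own pace and stop on an object; the grip force is fixed at half the most. Time passes only in rows, so rows that do not move let the fingers close, or fill a call up. It gives the time, the measured TCP pose, the force and the opening at its end, in the units of the state.
- get_obs(): the state, without advancing time (a new reading comes with each control period).
- snapshot(name): name is "side" or "top" or "wrist"; returns a dict with "image" (400x640x3 uint8, red, green, blue), "fov_y" (degrees; the focal length in pixels is half the picture's height over the tangent of half this angle, whatever the lens; pixels are square), "cx", "cy" (the principal point, pixels), "rvec" (rotation vector, rad) and "tvec" (3), from world to camera coordinates, as OpenCV has them; the wrist camera has in their place "mount" (4x4, takes a point from camera to tool coordinates, whose origin is the TCP and whose axes are the flange's). Camera axes: x right, y down, z forward; pixel columns grow to the right and rows downward; lengths in m; the calibration is good to about 2 mm. A picture is of the moment at which its call begins: read the wrist's pose just before it. There is no depth.
- close_job(): hands the job in, once; it reports no verdict.
The state is a dict: "clock": time; "joint_pos": joint angles; "qvel": joint speeds; "tau": joint torques, N m; "tool_pos": TCP position; "orientation": TCP orientation; "force": force on the tool from outside, world axes, zero at the start; "moment": the same for the moment, N m; "opening": finger opening in m.
Only numpy, scipy, OpenCV 4.12 (cv2) and the standard library are available. Lean on these libraries where they do the work, as an engineer would, in place of code of your own. Each camera call takes 0.05 s, during which the arm holds its last target.

## Working session

There is one attempt and no reset: what is moved stays moved. The work goes in short steps, Python scripts to look and compute and a tool call to move; the robot and the scene stay as the last step left them, time stands still between calls to the robot, and variables do not carry over. Pictures are saved under pics/ and viewed, and the job is handed in when it is done.

Besides the shell and the picture viewer there is one more tool, called after ">>>" as name([rows], argument=value, ...), one row to a line, values as JSON. jog_arm: Moves the arm, as the interface text tells. Its arguments: {"type":"object","properties":{"commands":{"type":"array","items":{"type":"array","items":{"type":"number"}}},"fingers":{"type":"number"}},"required":["commands"]}

```bash
mkdir -p pics; ls
python3 - <<'E'
from plant import *
import cv2, numpy as np
o=get_obs(); print(o, hold_point_z)
for n in ["top","side","wrist"]:
    s=snapshot(n); cv2.imwrite(f"pics/{n}0.png",s["image"][:,:,::-1]); print(n,{k:(v if k!="image" else 0) for k,v in s.items()})
E
```

```text
pics
{'clock': 0.0, 'joint_pos': array([ 8.58919248e+01,  2.05902544e+01,  6.32685897e-01, -2.18015965e-02,
       -7.01364470e+01, -1.65066299e+01]), 'qvel': array([-0.05182786, -0.03377103, -0.02412599, -0.01357586, -0.03379394,
        0.04172619]), 'tau': array([ 1.95192308e-05, -5.82722104e+01,  2.93058532e+01,  6.99723333e+00,
        7.06657040e-03, -1.64618368e-04]), 'tool_pos': array([0.23749954, 0.63129372, 0.22562247]), 'orientation': array([ 1.79904035e+02, -7.06489167e-03, -2.06221239e+01]), 'force': array([-0.65133495, -0.36450353, -0.25721703]), 'moment': array([ 0.02384225, -0.00225879,  0.02494564]), 'opening': 0.08744252935741945} 0.0188
top {'image': 0, 'fov_y': 49.264182755263825, 'cx': 321.7283237079259, 'cy': 208.26522077596493, 'rvec': array([ 1.54988907, -2.55671379,  0.33709781]), 'tvec': array([0.25397077, 0.49431799, 1.491253  ])}
side {'image': 0, 'fov_y': 53.85968014138345, 'cx': 320.25899420210374, 'cy': 205.71870046379513, 'rvec': array([ 2.03639062, -0.49794206,  0.29592836]), 'tvec': array([-0.48555101,  0.22988729,  1.2326102 ])}
wrist {'image': 0, 'fov_y': 70.08289684574788, 'cx': 320.25375155520953, 'cy': 199.92556305073475, 'mount': array([[-2.43431623e-05, -9.52225928e-01, -3.05394469e-01,
         8.40886304e-02],
       [ 9.99999918e-01,  1.00046332e-04, -3.91656966e-04,
        -2.71481538e-04],
       [ 4.03499515e-04, -3.05394454e-01,  9.52225848e-01,
        -1.57553667e-01],
       [ 0.00000000e+00,  0.00000000e+00,  0.00000000e+00,
         1.00000000e+00]])}
```

View pics/top0.png

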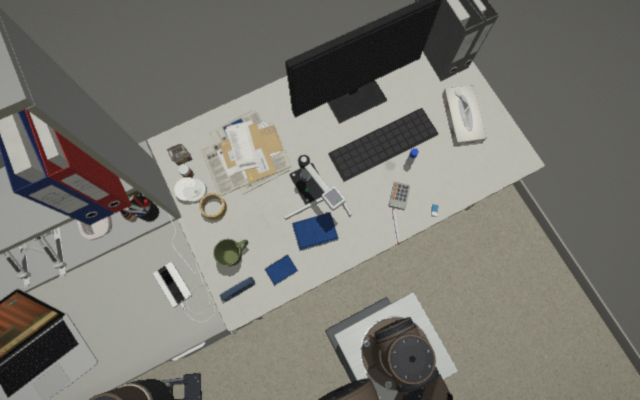

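View pics/side0.png

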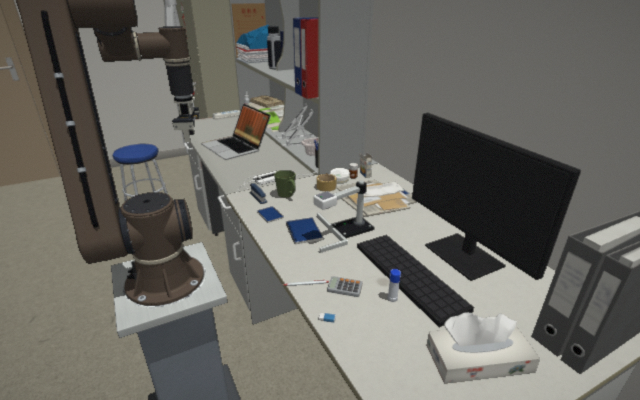

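View pics/wrist0.png

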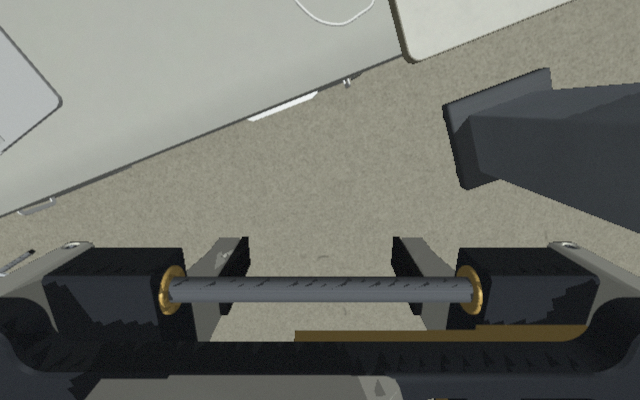

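```bash
cat > h.py <<'E'
import numpy as np, cv2
from plant import *
def cam(s,obs=None):
    im=s["image"]; H=im.shape[0]; f=H/2/np.tan(np.radians(s["fov_y"]/2))
    K=np.array([[f,0,s["cx"]],[0,f,s["cy"]],[0,0,1]])
    if "mount" in s:
        from scipy.spatial.transform import Rotation as R
        T=np.eye(4); T[:3,:3]=R.from_euler('xyz',obs["orientation"],degrees=True).as_matrix(); T[:3,3]=obs["tool_pos"]
        M=np.linalg.inv(T@s["mount"]); return K,M[:3,:3],M[:3,3]
    return K,cv2.Rodrigues(s["rvec"])[0],s["tvec"]
def onplane(c,uv,z):
    K,R,t=c; uv=np.atleast_2d(uv).astype(float)
    d=np.c_[uv,np.ones(len(uv))]@np.linalg.inv(K).T@R; o=-R.T@t
    return o+d*((z-o[2])/d[:,2])[:,None]
def proj(c,P):
    K,R,t=c; p=np.atleast_2d(P)@R.T+t; p=p@K.T; return p[:,:2]/p[:,2:]
def save(name,im,x0=0,y0=0,x1=640,y1=400,k=1):
    cv2.imwrite(f"pics/{name}.png",cv2.resize(im[y0:y1,x0:x1,::-1],None,fx=k,fy=k,interpolation=cv2.INTER_CUBIC))
E
python3 - <<'E'
from h import *
s=snapshot("top"); c=cam(s)
save("topc",s["image"],200,140,440,310,3.3)
s2=snapshot("side"); save("sidec",s2["image"],240,160,420,310,4)
print(onplane(c,[[315,231],[281,269],[305,185],[333,198],[228,252],[238,289],[400,195],[414,153]],0)[:,:2].round(3), -c[1].T@c[2])
E
```

```text
[[ 0.506  0.05 ]
 [ 0.439  0.222]
 [ 0.681  0.002]
 [ 0.587 -0.067]
 [ 0.583  0.365]
 [ 0.446  0.389]
 [ 0.481 -0.296]
 [ 0.602 -0.429]] [0.20183961 0.18530982 1.56767597]
```

View pics/topc.png

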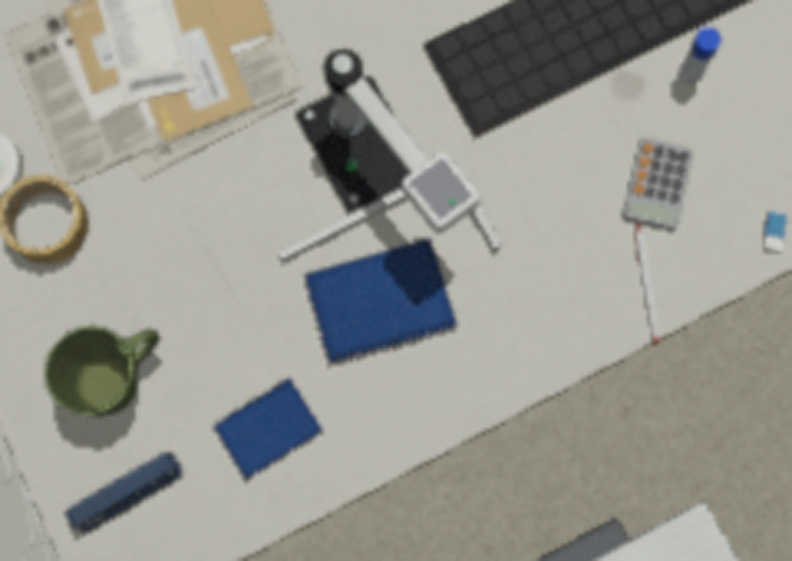

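View pics/sidec.png

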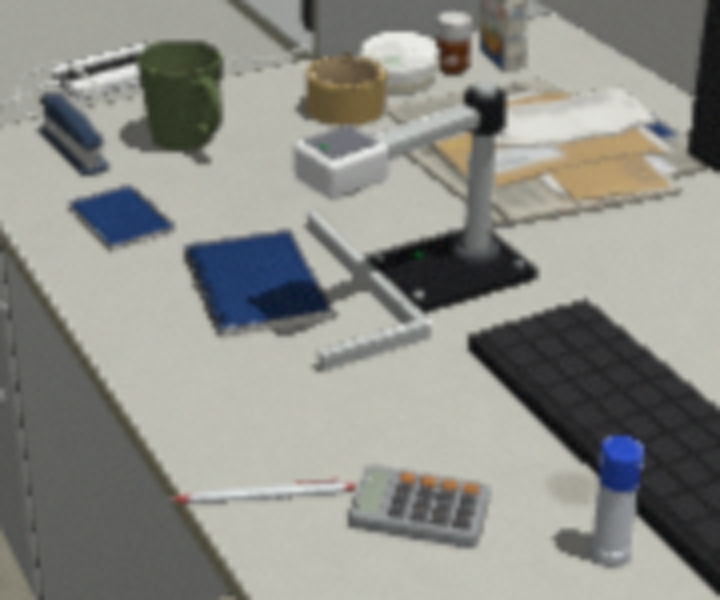

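Run:
```python
from h import *
s=snapshot("top"); save("topd",s["image"],275,145,365,255,6) 
s2=snapshot("side"); save("sided",s2["image"],280,170,385,260,7)
```

```text
(no output)
```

View pics/topd.png

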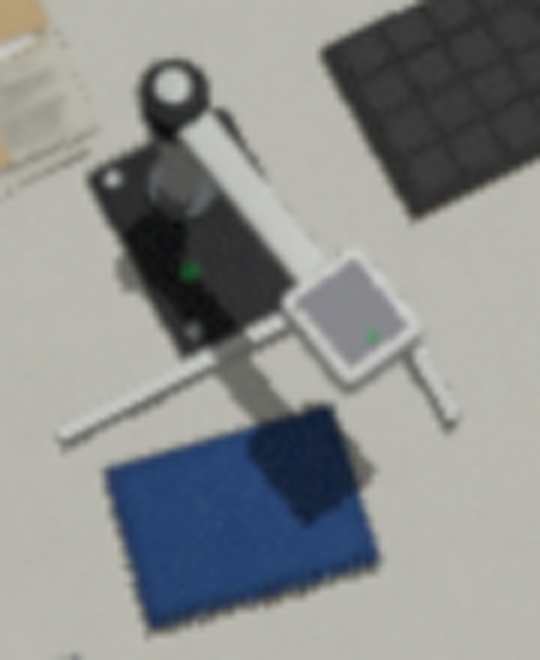

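View pics/sided.png

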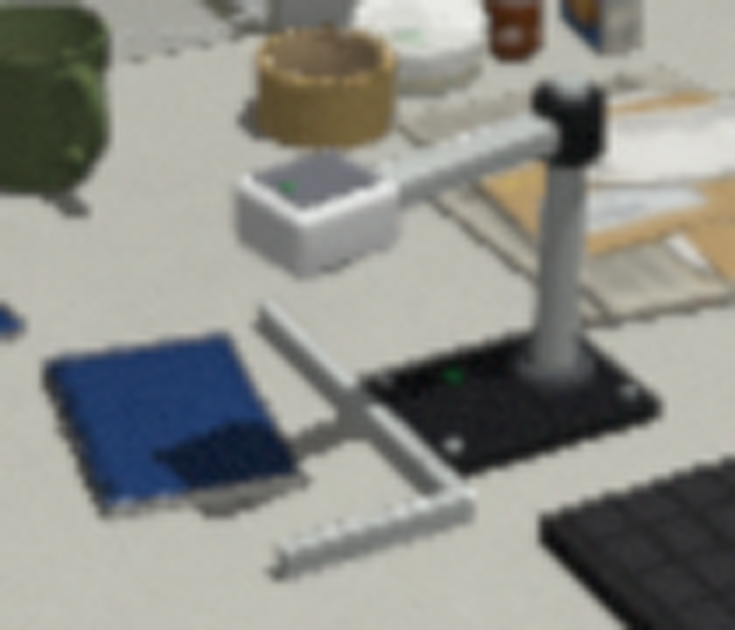

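```bash
cat > fit.py <<'E'
from h import *
from scipy.optimize import least_squares
t=cam(snapshot("top")); s=cam(snapshot("side"))
T=lambda p:(np.array(p)+.5)/6-.5+[275,145]
S=lambda p:(np.array(p)+.5)/7-.5+[280,170]
obs=[(t,T((67,437)),(-.105,.14,.018)),(t,T((452,415)),(-.21,-.079,.018)),(t,T((173,87)),(0,0,.192)),
(s,S((268,308)),(-.105,.14,.018)),(s,S((280,550)),(-.21,-.079,.018)),(s,S((470,500)),(-.1,-.084,.018)),(s,S((572,93)),(0,0,.192))]
def W(x,P):
    c,n=np.cos(x[2]),np.sin(x[2]); P=np.atleast_2d(P); return np.c_[x[0]+c*P[:,0]-n*P[:,1],x[1]+n*P[:,0]+c*P[:,1],P[:,2]]
f=lambda x:np.concatenate([(proj(c,W(x,P))[0]-uv) for c,uv,P in obs])
r=least_squares(f,[.75,0,0],loss='soft_l1'); x=r.x
print("stand",x[:2],np.degrees(x[2])); print(f(x).reshape(-1,2).round(2))
from math import *
cc=onplane(t,[T(p) for p in [(285,300),(350,250),(418,335),(350,387)]],.186); print("cam",cc[:,:2].round(4),cc.mean(0))
d=cc.mean(0)[:2]-x[:2]; print("r",np.hypot(*d)); 
c,n=np.cos(x[2]),np.sin(x[2]); ds=np.array([c*d[0]+n*d[1],-n*d[0]+c*d[1]]); print("arm angle deg",degrees(atan2(-ds[1],-ds[0])*-1), ds)
cs=onplane(s,[S(p) for p in [(238,188),(318,150),(398,190),(302,215)]],.186); print("cam side",cs.mean(0))
nb=onplane(t,[T(p) for p in [(105,470),(330,405),(380,563),(148,632)]],.011)[:,:2]; print("nb",nb.round(4)); print(np.linalg.norm(np.diff(nb,axis=0,append=nb[:1]),axis=1))
nbs=onplane(s,[S(p) for p in [(230,335),(300,470),(105,510),(45,365)]],.011)[:,:2]; print("nb side",nbs.round(4)); 
inv=lambda P:np.c_[c*(P[:,0]-x[0])+n*(P[:,1]-x[1]),-n*(P[:,0]-x[0])+c*(P[:,1]-x[1])]
print("nb in stand",inv(nb).round(4)); print(inv(nbs).round(4))
# mask based
for nm,cm,v in (("top",t,0),("side",s,0)):
    im=snapshot(nm)["image"]; hsv=cv2.cvtColor(im,cv2.COLOR_RGB2HSV)
    m=cv2.inRange(hsv,(100,110,20),(125,255,255)); cn,_=cv2.findContours(m,0,2)
    for k in cn:
        if cv2.contourArea(k)>100:
            R=cv2.minAreaRect(k); b=cv2.boxPoints(R); P=onplane(cm,b,.011)[:,:2]; print(nm,R[0],P.mean(0).round(4),np.linalg.norm(np.diff(P,axis=0),axis=1).round(4))
np.save("stand.npy",x)
E
python3 fit.py
```

```text
stand [ 0.7047675  -0.01510782] 0.4383956617875871
[[-0.41 -0.36]
 [ 1.72  0.66]
 [ 0.97 -0.07]
 [-0.71 -1.34]
 [ 0.07 -0.23]
 [ 1.07 -0.81]
 [-0.14 -1.95]]
cam [[ 0.5681 -0.0109]
 [ 0.5771 -0.0562]
 [ 0.5166 -0.0664]
 [ 0.5077 -0.0194]] [ 0.54235818 -0.03824898  0.186     ]
r 0.16404968815475152
arm angle deg -7.670901766558425 [-0.16258163 -0.02189783]
cam side [ 0.53834845 -0.04718878  0.186     ]
nb [[ 0.5693  0.1117]
 [ 0.542  -0.0291]
 [ 0.4409 -0.0099]
 [ 0.4681  0.1334]]
[0.14344781 0.10300193 0.14589351 0.10346785]
nb side [[ 0.5693  0.1073]
 [ 0.541  -0.0301]
 [ 0.4366 -0.0169]
 [ 0.4648  0.1253]]
nb in stand [[-0.1345  0.1279]
 [-0.1628 -0.0128]
 [-0.2639  0.0073]
 [-0.2355  0.1504]]
[[-0.1345  0.1235]
 [-0.1639 -0.0137]
 [-0.2682  0.0003]
 [-0.2389  0.1423]]
top (280.7360534667969, 269.508544921875) [0.4359 0.2234] [0.0929 0.0645 0.092 ]
top (314.8384094238281, 230.5887908935547) [0.5056 0.0507] [0.1423 0.1    0.1401]
top (45.65384292602539, 190.26922607421875) [1.1115 0.8732] [0.1343 0.5513 0.1272]
top (32.379791259765625, 143.54159545898438) [1.3129 0.8558] [0.02   0.298  0.0193]
side (394.5799560546875, 275.4399719238281) [ 0.6409 -0.3256] [0.0671 0.0333 0.0668]
side (303.648681640625, 229.39190673828125) [0.5033 0.0477] [0.1223 0.1417 0.1122]
side (269.9499816894531, 213.35000610351562) [0.434  0.2142] [0.0855 0.0949 0.0806]
side (135.04617309570312, 153.3692626953125) [0.023  1.1479] [0.2306 0.2763 0.2087]
side (252.5, 36.5) [2.5117 6.4373] [0.6891 3.6733 0.4414]
```

Two blue notebooks: the large one at top px (315,231) measures 143×103 mm, the small one at (281,269) 93×64 mm. The large one fits the description, and the enlarged crop confirms it. I'll move above the scene for a closer wrist view.

>>> jog_arm([
  [10,-29,7,-7],
  [10,-29,7,-7],
  [10,-29,7,-7],
  [10,-29,7,-7],
  [10,-29,7,-7],
  [10,-29,7,-7],
  [10,-29,7,-7],
  [10,-29,7,-7],
  [10,-29,7,-7],
  [10,-29,7,-7],
], fingers=80)

```text
clock: 1.38
tool_pos: [0.3379, 0.3403, 0.2972]
orientation: [-180.0, 0.0, -90.9]
force: [0.8, 0.4, 0.1]
opening: 0.0801
```

>>> jog_arm([
  [10,-29,7,-7],
  [10,-29,7,-7],
  [10,-29,7,-7],
  [10,-29,7,-7],
  [10,-29,7,-7],
  [10,-29,7,-7],
  [10,-29,7,-7],
  [10,-29,7,-7],
  [10,-29,7,-7],
  [10,-29,7,-7],
])

```text
clock: 2.22
tool_pos: [0.4377, 0.0502, 0.3674]
orientation: [180.0, 0.1, -160.9]
force: [0.5, 0.8, -0.0]
opening: 0.0801
```

Run:
```python
from h import *
o=get_obs(); s=snapshot("wrist"); c=cam(s,o); save("w1",s["image"],k=1.25); print(o["clock"],o["tool_pos"],o["orientation"],o["joint_pos"].round(1),o["force"])
x=np.load("stand.npy")
```

```text
2.2167 [0.43770872 0.05018182 0.36737583] [ 1.79982011e+02  7.12233398e-02 -1.60946637e+02] [  32.3   -6.2  -12.5   -0.   -83.5 -103.3] [ 0.46915494  0.78762081 -0.0402219 ]
```

View pics/w1.png

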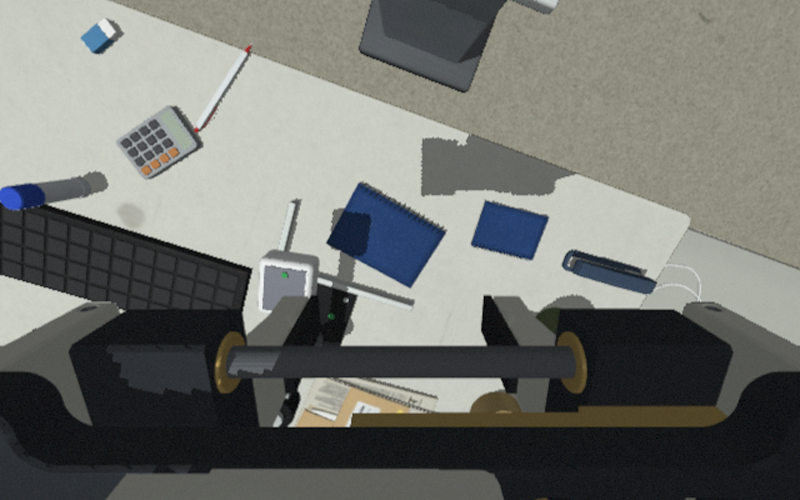

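Run:
```python
from h import *
o=get_obs(); s=snapshot("wrist"); np.savez("w1.npz",img=s["image"]); save("w1c",s["image"],200,140,360,260,5)
```

```text
(no output)
```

View pics/w1c.png

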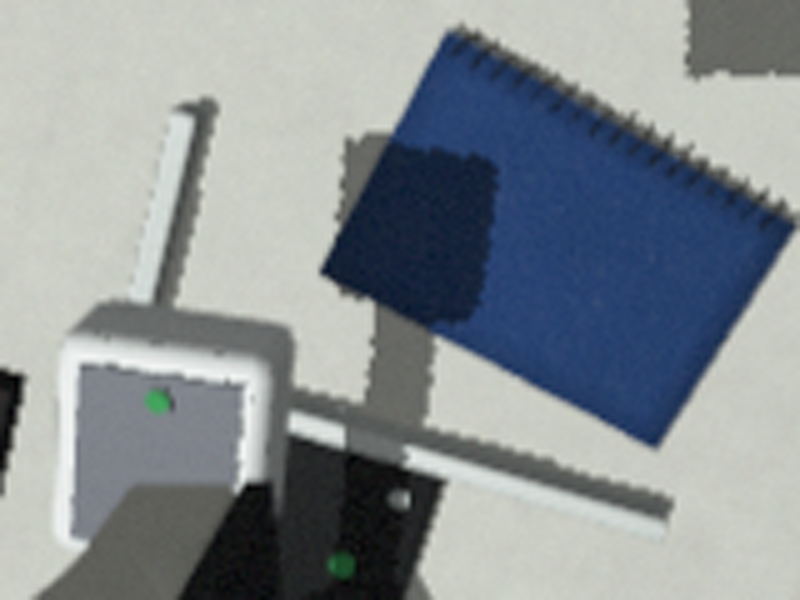

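```bash
cat > fit2.py <<'E'
from h import *
from math import *
o=get_obs(); c=cam(snapshot("wrist"),o)
T=lambda p:(np.array(p)+.5)/5-.5+[200,140]
P=onplane(c,[T((182,112)),T((666,529))],.018)[:,:2]; a,b=P
d=b-a; print("bars",P,np.hypot(*d), hypot(.105,.219))
yaw=atan2(d[1],d[0])-atan2(.219,.105)
R=lambda y:np.array([[cos(y),-sin(y)],[sin(y),cos(y)]])
org=(a+b)/2-R(yaw)@np.array([-.1575,.0305]); print("stand",org,degrees(yaw))
nb=onplane(c,[T(p) for p in [(322,272),(450,30),(795,225),(657,447)]],.011)[:,:2]
print("nb",nb.round(4),"\n in stand",((nb-org)@R(yaw)).round(4)); print(np.linalg.norm(np.diff(nb,axis=0,append=nb[:1]),axis=1))
print("nb centre",nb.mean(0), "edge yaw", [degrees(atan2(*(v[::-1]))) for v in (nb[3]-nb[0],nb[2]-nb[1],nb[0]-nb[1])])
cc=onplane(c,[T(p) for p in [(62,338),(270,362)]],.186)[:,:2]; print("cam near corners",cc)
tc=cam(snapshot("top")); 
S=np.r_[org,yaw]; np.save("stand.npy",S)
for q in [(-.105,.14,.018),(-.21,-.079,.018),(0,0,.192)]:
    w=np.r_[org+R(yaw)@np.array(q[:2]),q[2]]; print(proj(tc,w),proj(cam(snapshot("side")),w))
E
python3 fit2.py
```

```text
bars [[ 0.49712939 -0.09141453]
 [ 0.59695565  0.12850803]] 0.24151856339052458 0.24287033577610914
stand [ 0.70514741 -0.00864413] 1.2014507294485854
nb [[ 0.5412 -0.0287]
 [ 0.4392 -0.0094]
 [ 0.4664  0.1332]
 [ 0.5678  0.1147]] 
 in stand [[-0.1644 -0.0166]
 [-0.2659  0.0048]
 [-0.2357  0.1468]
 [-0.1347  0.1262]]
[0.10372893 0.14522194 0.10305143 0.14577357]
nb centre [0.50366993 0.05244416] edge yaw [79.46934489066766, 79.20203160103519, -10.680702383685464]
cam near corners [[ 0.51772045 -0.06895005]
 [ 0.50698403 -0.0176665 ]]
[[284.27882447 218.02147355]] [[316.23587406 211.74894398]]
[[350.56411314 214.51227699]] [[319.52392478 247.24357137]]
[[302.62255803 159.74889177]] [[360.26120045 180.19124166]]
```

>>> jog_arm([
  [26,-22,-10,-2.35],
  [26,-22,-10,-2.35],
  [26,-22,-10,-2.35],
  [26,-22,-10,-2.35],
  [0,0,-27,0],
  [0,0,-27,0],
  [0,0,-27,0],
  [0,0,-27,0],
  [0,0,0,0],
  [0,0,0,0],
], fingers=80)

```text
clock: 3.4
tool_pos: [0.5411, -0.0355, 0.2179]
orientation: [-180.0, -0.2, -169.9]
force: [0.6, 0.2, 1.1]
opening: 0.08
```

Run:
```python
from h import *
o=get_obs(); s=snapshot("wrist"); c=cam(s,o); save("w2",s["image"],k=1.25); print(o["clock"],o["tool_pos"],o["orientation"],o["joint_pos"].round(1),o["force"])
s=snapshot("side");save("s2",s["image"],240,120,420,310,3.2)
t=cam(snapshot("top")); print(onplane(t,[[293,112],[440,70]],.12))
```

```text
3.4 [ 0.54107279 -0.03551236  0.21787149] [-1.79964659e+02 -1.76420165e-01 -1.69889327e+02] [ 17.    8.5 -16.8   0.  -64.9 -96.9] [0.61799876 0.21169563 1.12958927]
[[ 0.9134402  -0.07181456  0.12      ]
 [ 0.81371949 -0.63903141  0.12      ]]
```

View pics/w2.png

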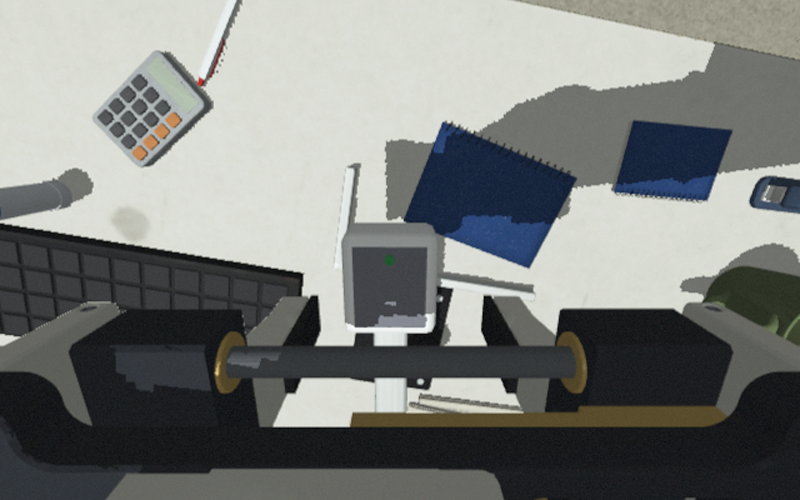

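View pics/s2.png

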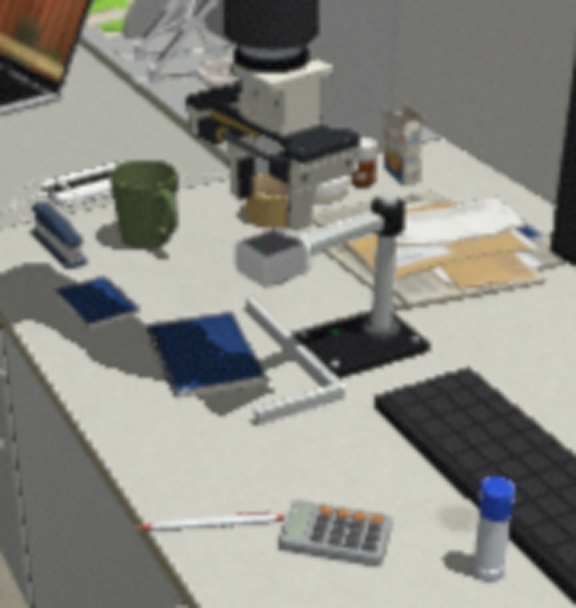

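Run:
```python
from h import *
o=get_obs(); s=snapshot("wrist"); c=cam(s,o)
P=np.array([(343,240),(438,237),(350,330),(436,327)])/1.25
w=onplane(c,P,.186); print(w.round(4),w[:2].mean(0),w.mean(0), o["tool_pos"])
print(np.linalg.norm(w[1]-w[0]))
```

```text
[[ 0.5226 -0.072   0.186 ]
 [ 0.5115 -0.0199  0.186 ]
 [ 0.5787 -0.0606  0.186 ]
 [ 0.5675 -0.0093  0.186 ]] [ 0.51705443 -0.0459519   0.186     ] [ 0.54507403 -0.04044982  0.186     ] [ 0.54285788 -0.03557113  0.22065124]
0.0532714759856182
```

>>> jog_arm([
  [2,-5,0,0],
  [0,0,0,0],
  [0,0,-16,0],
  [0,0,-16,0],
  [0,0,-16,0],
  [0,0,-16,0],
  [0,0,0,0],
  [0,0,0,0],
  [0,0,0,0],
  [0,0,0,0],
], fingers=74)

```text
clock: 4.43
tool_pos: [0.5445, -0.0412, 0.1559]
orientation: [-180.0, 0.1, -170.0]
force: [-0.3, -0.2, -0.3]
opening: 0.0738
```

Run:
```python
from h import *
o=get_obs(); s=snapshot("wrist"); c=cam(s,o); save("w3",s["image"],k=1.25); print(o["clock"],o["tool_pos"],o["orientation"],o["opening"],o["force"])
ph=np.radians(10+3.25*(np.arange(20)+.5)); d=2*165*np.sin(np.radians(1.625)); print(np.c_[d*np.sin(ph),-d*np.cos(ph)].round(1).tolist())
```

```text
4.4333 [ 0.54451423 -0.04120482  0.15591623] [-1.79994963e+02  1.18272238e-01 -1.70010316e+02] 0.07382886881592793 [-0.34492659 -0.1833945  -0.34428354]
[[1.9, -9.2], [2.4, -9.0], [2.9, -8.9], [3.4, -8.7], [3.9, -8.5], [4.4, -8.3], [4.8, -8.0], [5.3, -7.7], [5.7, -7.4], [6.1, -7.1], [6.5, -6.7], [6.9, -6.3], [7.2, -5.9], [7.6, -5.5], [7.9, -5.1], [8.1, -4.6], [8.4, -4.2], [8.6, -3.7], [8.8, -3.2], [9.0, -2.7]]
```

View pics/w3.png

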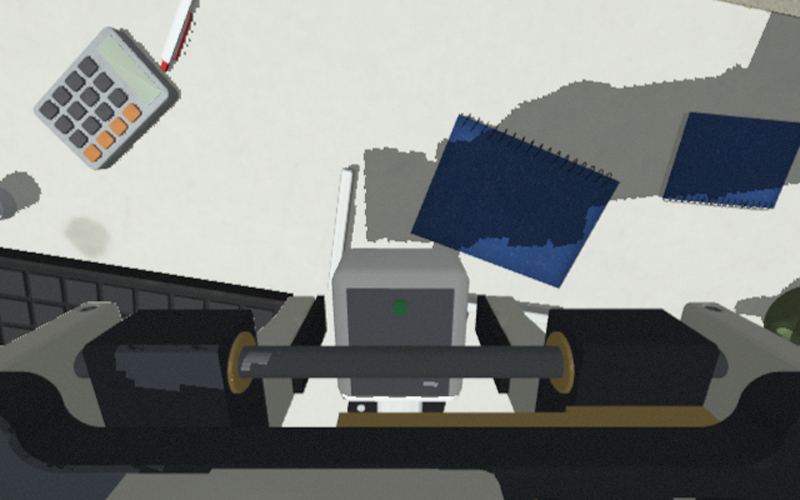

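The fingers straddle the white camera (px 333–467), with a gap on both sides. Next I swing it right.

>>> jog_arm([
  [1.9,-9.2,0,3.25],
  [2.4,-9.0,0,3.25],
  [2.9,-8.9,0,3.25],
  [3.4,-8.7,0,3.25],
  [3.9,-8.5,0,3.25],
  [4.4,-8.3,0,3.25],
  [4.8,-8.0,0,3.25],
  [5.3,-7.7,0,3.25],
  [5.7,-7.4,0,3.25],
  [6.1,-7.1,0,3.25],
], fingers=66)

```text
clock: 5.32
tool_pos: [0.5847, -0.1244, 0.1555]
orientation: [-180.0, 0.0, -137.4]
force: [-0.8, 0.4, 1.0]
opening: 0.0665
```

>>> jog_arm([
  [6.5,-6.7,0,3.25],
  [6.9,-6.3,0,3.25],
  [7.2,-5.9,0,3.25],
  [7.6,-5.5,0,3.25],
  [7.9,-5.1,0,3.25],
  [8.1,-4.6,0,3.25],
  [8.4,-4.2,0,3.25],
  [8.6,-3.7,0,3.25],
  [8.8,-3.2,0,3.25],
  [9.0,-2.7,0,3.25],
])

```text
clock: 6.15
tool_pos: [0.6637, -0.1723, 0.1554]
orientation: [-180.0, 0.0, -104.9]
force: [-1.4, 0.8, 0.5]
opening: 0.066
```

Run:
```python
from h import *
o=get_obs(); s=snapshot("wrist"); c=cam(s,o); save("w4",s["image"],k=1); print(o["clock"],o["tool_pos"],o["orientation"],o["opening"],o["force"],o["joint_pos"].round(1))
s=snapshot("side");save("s4",s["image"],240,120,420,310,3)
```

```text
6.15 [ 0.66373668 -0.17229213  0.15539329] [-1.79985518e+02  2.47143951e-03 -1.04865596e+02] 0.0660005326156089 [-1.42511931  0.83112009  0.45623433] [  1.7  24.2  -3.2   0.  -62.5 -16.6]
```

View pics/w4.png

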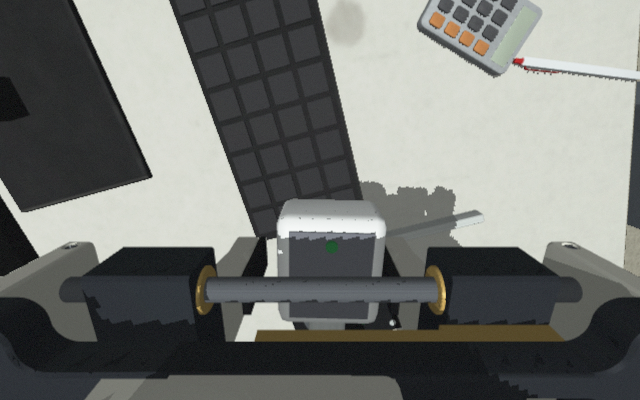

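View pics/s4.png

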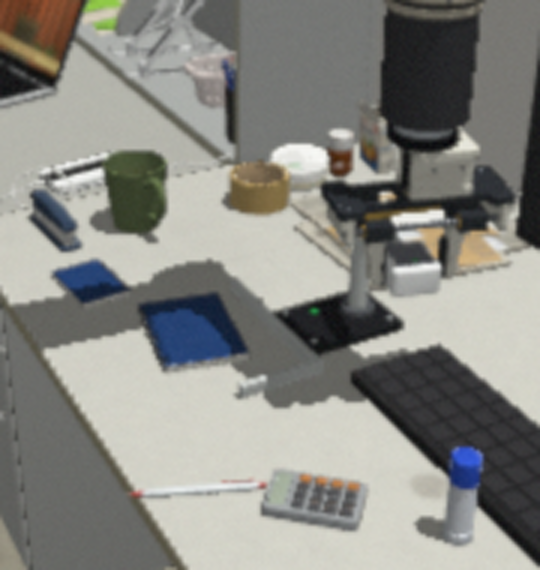

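>>> jog_arm([
  [0,0,0,0],
  [0,0,0,0],
  [0,0,0,0],
  [0,0,25,0],
  [0,0,25,0],
  [0,0,25,0],
  [0,0,25,0],
  [-13.8,30.6,0,1.45],
  [-13.8,30.6,0,1.45],
  [-13.8,30.6,0,1.45],
], fingers=80)

```text
clock: 7.08
tool_pos: [0.6212, -0.0795, 0.2551]
orientation: [-179.9, 0.0, -100.7]
force: [0.4, 0.8, -0.3]
opening: 0.0802
```

>>> jog_arm([
  [-13.8,30.6,0,1.45],
  [-13.8,30.6,0,1.45],
  [-13.8,30.6,0,1.45],
  [-13.8,30.6,0,1.45],
  [-13.8,30.6,0,1.45],
  [-13.8,30.6,0,1.45],
  [-13.8,30.6,0,1.45],
  [-13.8,30.6,0,1.45],
  [0,0,0,0],
  [0,0,0,0],
], fingers=40)

```text
clock: 7.92
tool_pos: [0.5107, 0.1661, 0.2551]
orientation: [-180.0, 0.0, -88.9]
force: [-0.5, -0.1, 0.6]
opening: 0.0402
```

Run:
```python
from h import *
o=get_obs(); s=snapshot("wrist"); c=cam(s,o); save("w5",s["image"],k=1.25); print(o["clock"],o["tool_pos"],o["orientation"],o["opening"],o["force"],o["joint_pos"].round(1))
s=snapshot("top"); save("t5",s["image"],250,140,370,290,5); print(onplane(cam(s),[[297.6,270.9],[287.9,255]],0))
```

```text
7.9167 [0.51074634 0.16611932 0.25508496] [-1.79955610e+02  3.67339421e-02 -8.89100905e+01] 0.04020523678787296 [-0.4536306  -0.0773517   0.55250994] [ 38.9   6.4 -14.2  -0.  -69.3 -37.8]
[[0.4050304  0.17253591 0.        ]
 [0.47242807 0.17782906 0.        ]]
```

View pics/w5.png

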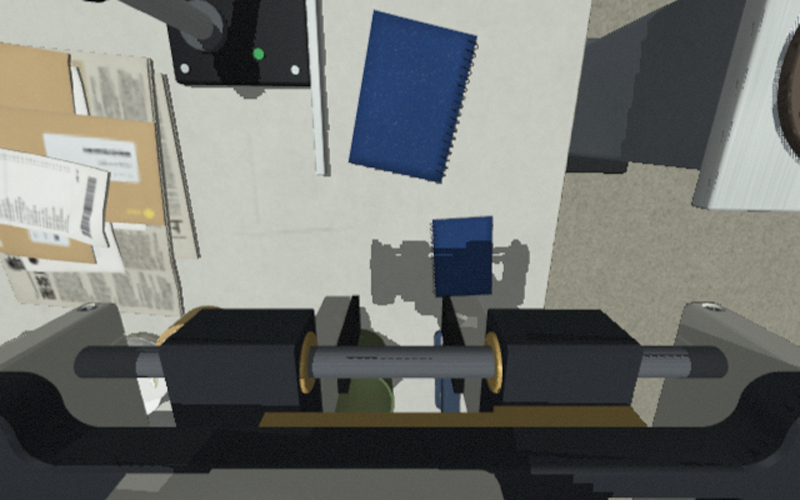

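View pics/t5.png

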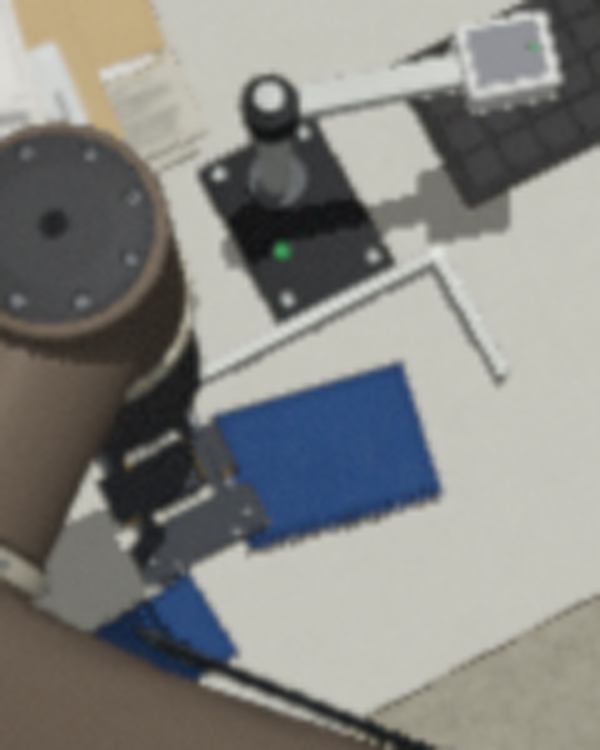

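>>> jog_arm([
  [7,-10,-10,0],
  [0,0,-35,0],
  [0,0,-35,0],
  [0,0,-35,0],
  [0,0,-35,0],
  [0,0,-35,0],
  [0,0,-30,0],
  [0,0,-20,0],
  [0,0,-14,0],
  [0,0,0,0],
], fingers=40)

```text
clock: 8.85
tool_pos: [0.5176, 0.1518, 0.0021]
orientation: [179.7, -0.2, -89.2]
force: [-1.1, -0.6, -0.7]
opening: 0.0399
```

Run:
```python
from h import *
o=get_obs(); s=snapshot("wrist"); c=cam(s,o); save("w6",s["image"],k=1.25); print(o["clock"],o["tool_pos"],o["orientation"],o["opening"],o["force"],o["joint_pos"].round(1))
```

```text
8.85 [0.51758124 0.15176854 0.00208526] [ 1.79745044e+02 -1.77141429e-01 -8.92186506e+01] 0.039901666112325984 [-1.11926287 -0.60181971 -0.72635755] [ 37.2  22.7 -31.   -0.  -36.6 -36.4]
```

View pics/w6.png

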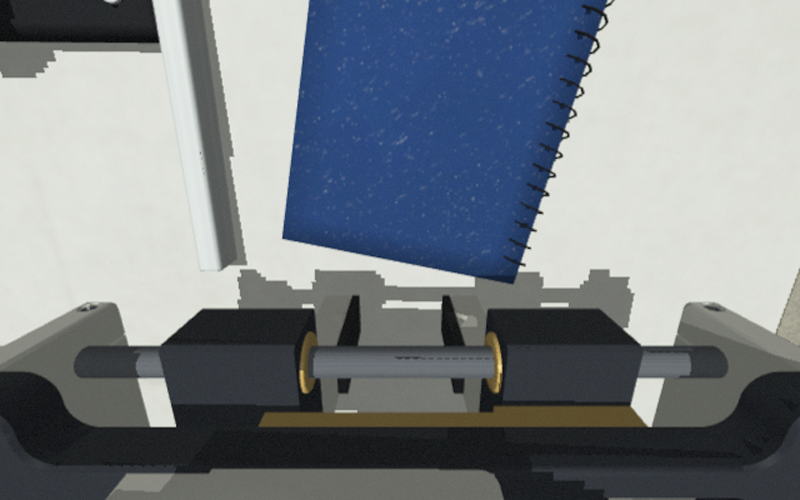

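>>> jog_arm([
  [0,0,2,0],
  [0,-6,0,0],
  [0,-6,0,0],
  [0,-6,0,0],
  [0,-6,0,0],
  [0,-6,0,0],
  [0,-6,0,0],
  [0,-6,0,0],
  [0,-6,0,0],
  [0,-6,0,0],
])

```text
clock: 9.73
tool_pos: [0.5192, 0.1005, 0.008]
orientation: [-179.9, 0.0, -89.1]
force: [-0.5, 4.1, 5.0]
opening: 0.0399
```

Run:
```python
from h import *
o=get_obs(); s=snapshot("wrist"); c=cam(s,o); save("w7",s["image"],k=1.25); print(o["clock"],o["tool_pos"],o["orientation"],o["opening"],o["force"],o["joint_pos"].round(1))
s=snapshot("top"); save("t7",s["image"],250,140,370,290,5)
```

```text
9.7333 [0.51915392 0.10054404 0.00796086] [-1.79939385e+02  4.04526687e-02 -8.90548588e+01] 0.03988100716618709 [-0.50200147  4.07040752  4.97079301] [ 32.2  21.2 -32.5  -0.  -36.2 -31.3]
```

View pics/w7.png

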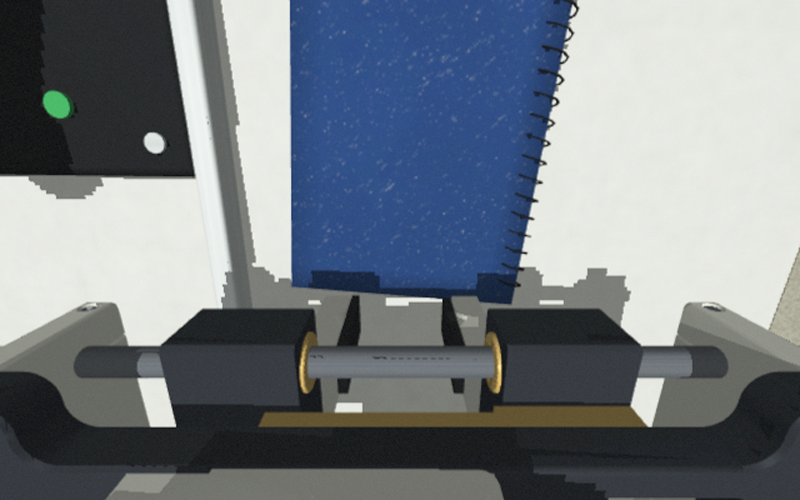

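View pics/t7.png

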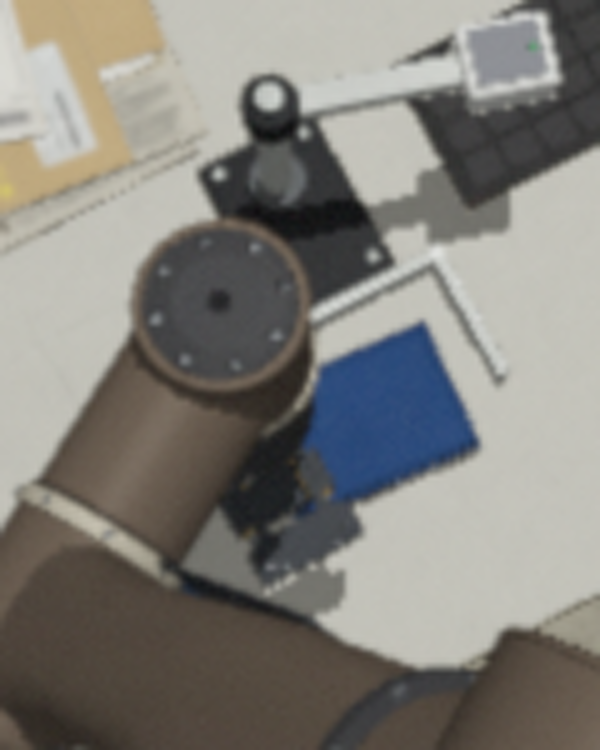

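>>> jog_arm([
  [0,8,0,0],
  [0,0,-3.5,0],
  [0,0,0,0],
  [0,-5,0,0],
  [0,-5,0,0],
  [0,-5,0,0],
  [0,-5,0,0],
  [0,-5,0,0],
  [0,-4,0,0],
  [0,0,0,0],
])

```text
clock: 10.67
tool_pos: [0.5185, 0.0787, 0.0041]
orientation: [180.0, -0.0, -89.1]
force: [0.3, 0.8, 0.9]
opening: 0.0403
```

Run:
```python
from h import *
o=get_obs(); s=snapshot("wrist"); c=cam(s,o); save("w8",s["image"],k=1.25); print(o["clock"],o["tool_pos"],o["orientation"],o["opening"],o["force"],o["joint_pos"].round(1))
s=snapshot("top"); save("t8",s["image"],270,160,370,270,6)
```

```text
10.6667 [0.51849941 0.07868691 0.0040862 ] [ 1.79986073e+02 -8.12656614e-03 -8.91149499e+01] 0.04027903203326718 [0.25524663 0.79558504 0.88813337] [ 30.1  21.3 -33.1   0.  -35.6 -29.2]
```

View pics/w8.png

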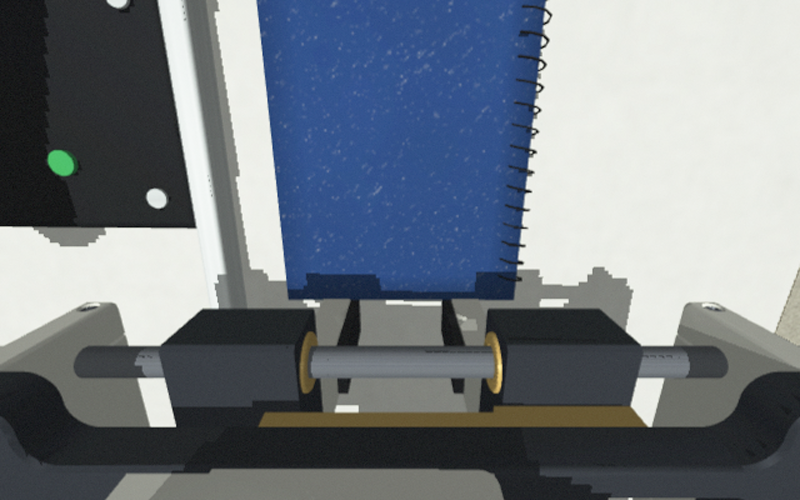

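View pics/t8.png

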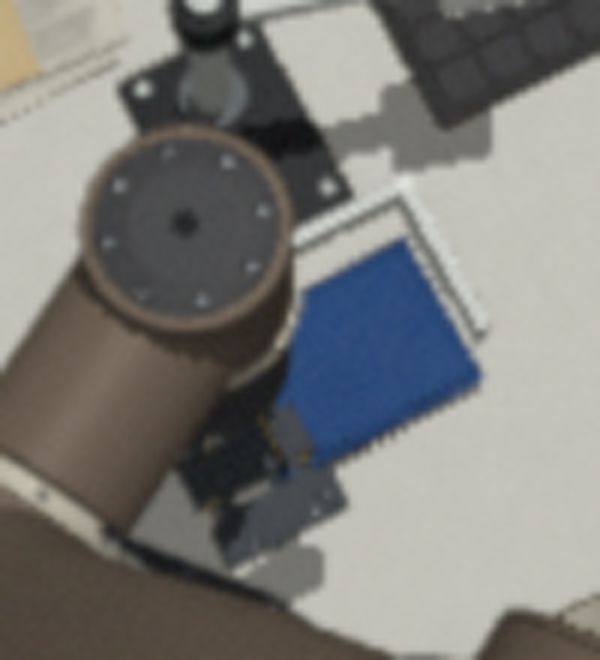

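>>> jog_arm([
  [0,15,0,0],
  [0,0,30,0],
  [0,0,30,0],
  [0,0,30,-6.9],
  [-8.3,-7.5,30,-6.9],
  [-8.3,-7.5,30,-6.9],
  [-8.3,-7.5,0,-6.9],
  [-8.3,-7.5,0,-6.9],
  [-8.3,-7.5,0,-6.9],
  [-8.3,-7.5,0,-6.9],
])

```text
clock: 11.6
tool_pos: [0.4685, 0.0495, 0.1544]
orientation: [-180.0, 0.0, -137.7]
force: [1.1, 0.5, -0.3]
opening: 0.0399
```

>>> jog_arm([
  [-8.3,-7.5,0,-6.9],
  [-8.3,-7.5,0,-6.9],
  [-8.3,-7.5,0,-6.9],
  [-8.3,-7.5,0,-6.9],
  [-8.3,-7.5,0,-6.9],
  [-8.3,-7.5,0,-7],
  [-8.3,-7.5,0,0],
  [0,0,0,0],
  [0,0,0,0],
  [0,0,0,0],
], fingers=60)

```text
clock: 12.43
tool_pos: [0.4112, -0.0026, 0.1543]
orientation: [180.0, 0.0, -178.7]
force: [0.7, 0.0, -0.8]
opening: 0.0602
```

Run:
```python
from h import *
o=get_obs(); s=snapshot("wrist"); c=cam(s,o); save("w9",s["image"],k=1.25); print(o["clock"],o["tool_pos"],o["orientation"],o["opening"],o["force"],o["joint_pos"].round(1))
s=snapshot("top"); save("t9",s["image"],270,160,370,270,6)
```

```text
12.4333 [ 0.41124795 -0.00261173  0.15432343] [ 1.79987547e+02  4.53910302e-02 -1.78697633e+02] 0.060246942357563726 [ 0.72657024  0.02278019 -0.7675557 ] [  27.4   -1.4  -36.7    0.   -54.7 -116.1]
```

View pics/w9.png

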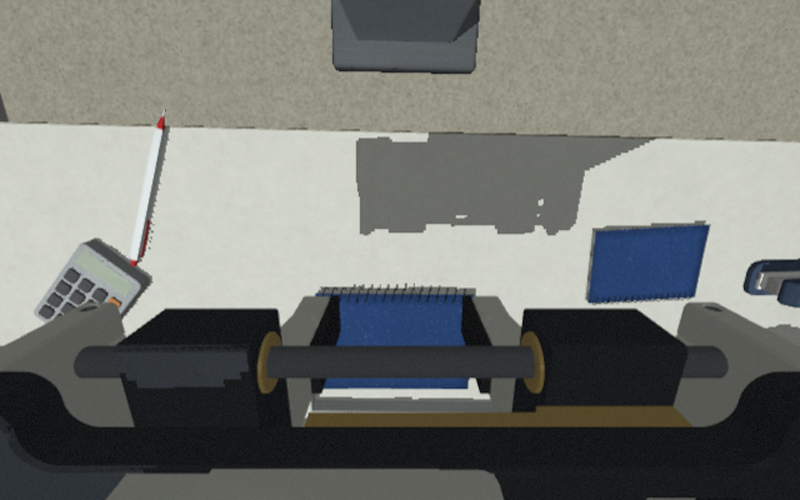

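View pics/t9.png

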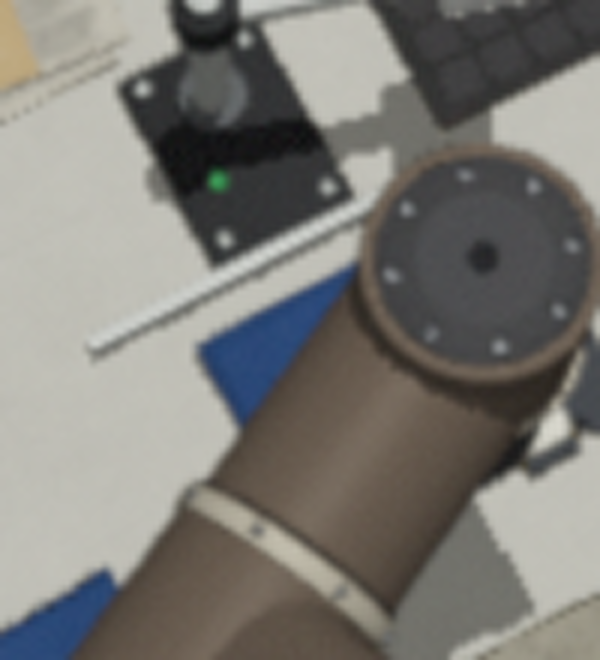

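Run:
```python
from h import *
o=get_obs(); s=snapshot("wrist"); c=cam(s,o)
print(onplane(c,np.array([[320,292],[475,290],[336,388],[467,388],[398,299]])/1.25,.011).round(4), o["tool_pos"])
t=cam(snapshot("top")); T=lambda p:(np.array(p)+.5)/6-.5+[270,160]
print(onplane(t,[T((202,347)),T((245,425))],.011), onplane(t,[T((98,345))],.018))
```

```text
[[ 0.4678 -0.0753  0.011 ]
 [ 0.4627  0.0673  0.011 ]
 [ 0.5736 -0.0641  0.011 ]
 [ 0.5708  0.0684  0.011 ]
 [ 0.4733 -0.0033  0.011 ]] [ 0.4112146  -0.00254082  0.15412609]
[[0.56886544 0.0660868  0.011     ]
 [0.51332638 0.06502521 0.011     ]] [[0.59763157 0.12224992 0.018     ]]
```

>>> jog_arm([
  [0,0,-30,0],
  [0,0,-30,0],
  [0,0,-30,0],
  [0,0,-30,0],
  [0,0,-20,0],
  [0,0,-9,0],
  [0,0,0,0],
  [12,0,0,0],
  [12,0,0,0],
  [8,0,0,0],
])

```text
clock: 13.47
tool_pos: [0.4446, -0.0023, 0.0058]
orientation: [180.0, 0.1, -178.8]
force: [0.6, 0.6, -0.5]
opening: 0.0605
```

>>> jog_arm([
  [4,0,0,0],
  [4,0,0,0],
  [4,0,0,0],
  [4,0,0,0],
  [4,0,0,0],
  [4,0,0,0],
  [2,0,0,0],
  [2,0,0,0],
  [0,0,0,0],
  [0,0,0,0],
])

```text
clock: 14.3
tool_pos: [0.4712, -0.0027, 0.0051]
orientation: [180.0, 0.0, -178.9]
force: [-0.2, 0.7, -0.2]
opening: 0.06
```

Run:
```python
from h import *
o=get_obs(); s=snapshot("wrist"); c=cam(s,o); save("w10",s["image"],k=1.25); print(o["clock"],o["tool_pos"],o["orientation"],o["opening"],o["force"],o["joint_pos"].round(1))
s=snapshot("side"); save("s10",s["image"],270,190,370,270,7)
```

```text
14.3 [ 0.47117031 -0.00272803  0.0050781 ] [ 1.79986430e+02  3.99184188e-02 -1.78866707e+02] 0.05998613608456488 [-0.16122406  0.65971937 -0.18936915] [  23.7   17.3  -39.9    0.   -32.7 -112.6]
```

View pics/w10.png

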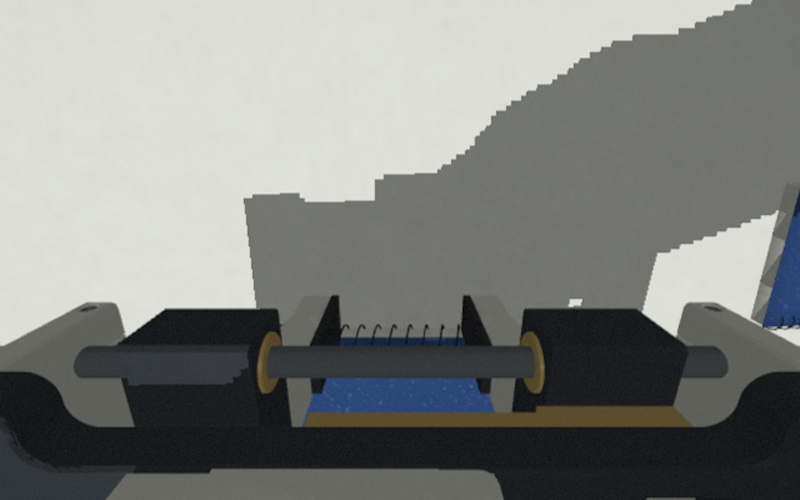

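View pics/s10.png

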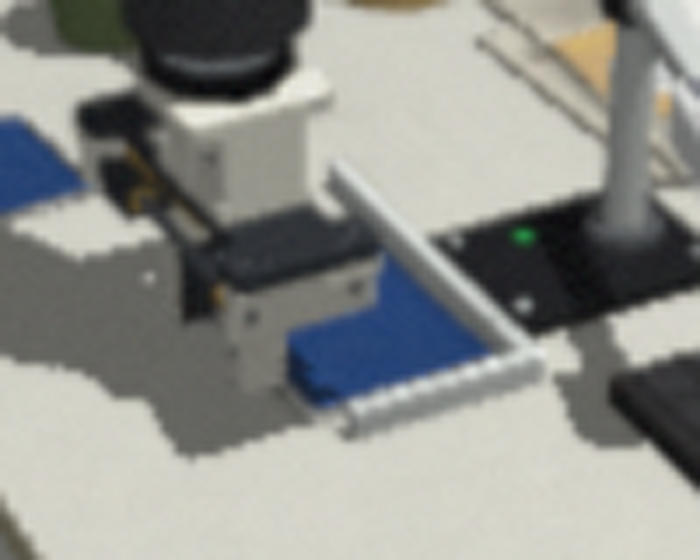

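>>> jog_arm([
  [2,0,0,0],
  [2,0,0,0],
  [2,0,0,0],
  [1,0,0,0],
  [0,0,0,0],
  [0,0,0,0],
  [0,0,0,0],
  [0,0,0,0],
  [0,0,0,0],
  [0,0,0,0],
])

```text
clock: 15.23
tool_pos: [0.4778, -0.0028, 0.0051]
orientation: [180.0, 0.0, -178.9]
force: [-0.6, -0.4, 1.0]
opening: 0.0599
```

>>> jog_arm([
  [1,0,0,0],
  [1,0,0,0],
  [1,0,0,0],
  [0,0,0,0],
  [0,0,0,0],
  [0,0,0,0],
  [0,0,0,0],
  [0,0,0,0],
  [0,0,0,0],
  [0,0,0,0],
])

```text
clock: 16.07
tool_pos: [0.4807, -0.0029, 0.005]
orientation: [-180.0, -0.0, -178.9]
force: [-0.9, -0.2, 0.7]
opening: 0.06
```

Run:
```python
from h import *
o=get_obs(); print(o["clock"],o["tool_pos"],o["orientation"],o["opening"],o["force"],o["joint_pos"].round(1))
s=snapshot("side"); save("s11",s["image"],270,190,370,270,7)
```

```text
16.0667 [ 0.48066423 -0.00289535  0.0050423 ] [-1.79997690e+02 -7.73629873e-03 -1.78868372e+02] 0.06002214662680784 [-0.85189916 -0.21765531  0.74538503] [  23.2   18.1  -38.7   -0.   -33.3 -112. ]
```

View pics/s11.png

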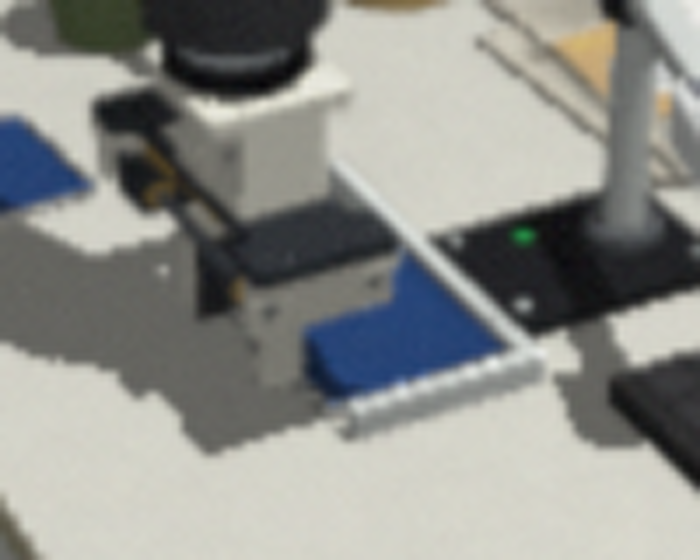

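>>> jog_arm([
  [1,0,0,0],
  [0,0,0,0],
  [1,0,0,0],
  [0,0,0,0],
  [1,0,0,0],
  [0,0,0,0],
  [0,0,0,0],
  [0,0,0,0],
  [0,0,0,0],
  [0,0,0,0],
])

```text
clock: 16.95
tool_pos: [0.481, -0.0033, 0.0046]
orientation: [-180.0, -0.3, -178.9]
force: [-10.6, 4.1, 7.7]
opening: 0.0599
```

>>> jog_arm([
  [1,0,0,0],
  [0,0,0,0],
  [1,0,0,0],
  [0,0,0,0],
  [1,0,0,0],
  [0,0,0,0],
  [0,0,0,0],
  [0,0,0,0],
  [0,0,0,0],
  [0,0,0,0],
])

```text
clock: 17.78
tool_pos: [0.4811, -0.0038, 0.0041]
orientation: [-179.9, -0.5, -179.0]
force: [-19.6, 8.4, 12.8]
opening: 0.0602
```

Run:
```python
from h import *
o=get_obs(); print(o["clock"],o["tool_pos"],o["orientation"],o["opening"],o["force"],o["moment"])
s=snapshot("side"); save("s12",s["image"],290,200,360,260,10)
```

```text
17.7833 [ 0.48110321 -0.0037711   0.00405895] [-179.91277758   -0.53558759 -178.95325888] 0.06018842399931825 [-19.64819144   8.3657405   12.79822594] [3.05129146 6.63579178 0.09450647]
```

View pics/s12.png

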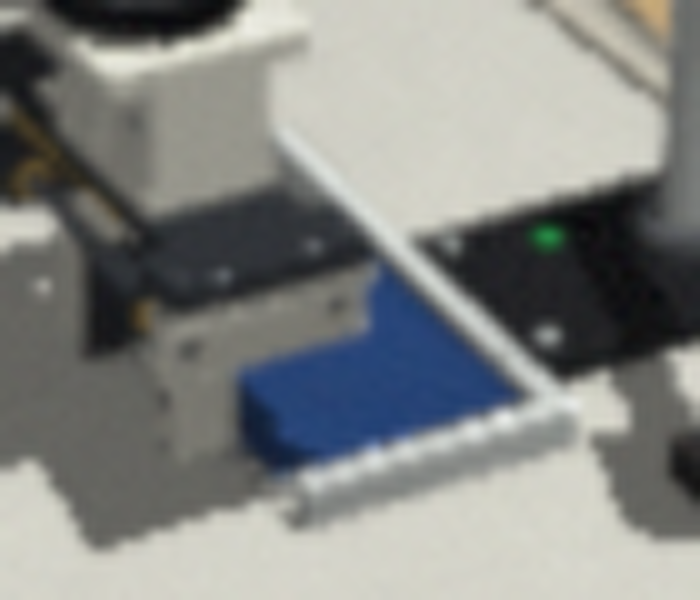

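>>> jog_arm([
  [-8,0,0,0],
  [-10,0,0,0],
  [0,0,30,0],
  [0,0,30,0],
  [0,0,30,0],
  [0,0,30,6.9],
  [4.5,7.5,0,6.9],
  [4.5,7.5,0,6.9],
  [4.5,7.5,0,6.9],
  [4.5,7.5,0,6.9],
], fingers=60)

```text
clock: 18.67
tool_pos: [0.4873, 0.0276, 0.1257]
orientation: [-180.0, 0.1, -144.0]
force: [-0.6, -0.1, 0.2]
opening: 0.0604
```

>>> jog_arm([
  [4.5,7.5,0,6.9],
  [4.5,7.5,0,6.9],
  [4.5,7.5,0,6.9],
  [4.5,7.5,0,6.9],
  [4.5,7.5,0,6.9],
  [4.5,7.5,0,6.9],
  [4.5,7.5,0,6.9],
  [4.5,7.5,0,6.9],
  [4.5,7.5,0,0],
  [3,7.5,0,0],
], fingers=40)

```text
clock: 19.5
tool_pos: [0.5308, 0.1028, 0.1252]
orientation: [-180.0, 0.0, -89.4]
force: [-0.3, -0.6, 0.5]
opening: 0.04
```

Run:
```python
from h import *
o=get_obs(); s=snapshot("wrist"); c=cam(s,o); save("w13",s["image"],k=1.25); print(o["clock"],o["tool_pos"],o["orientation"],o["opening"],o["force"],o["joint_pos"].round(1))
s=snapshot("top"); save("t13",s["image"],270,160,370,270,6)
```

```text
19.5 [0.53078286 0.10277581 0.1251907 ] [-1.79950540e+02  1.72894068e-02 -8.93815231e+01] 0.03996540339048592 [-0.32008609 -0.64025574  0.54780245] [ 31.7  13.1 -24.2   0.  -52.6 -31.1]
```

View pics/w13.png

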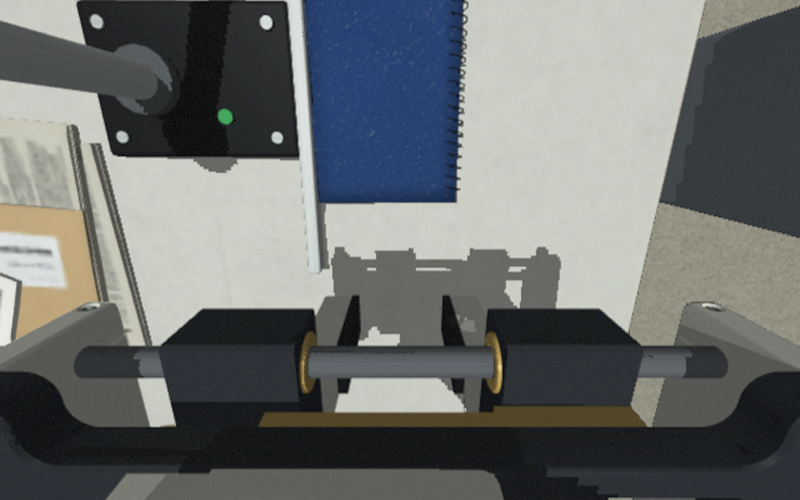

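View pics/t13.png

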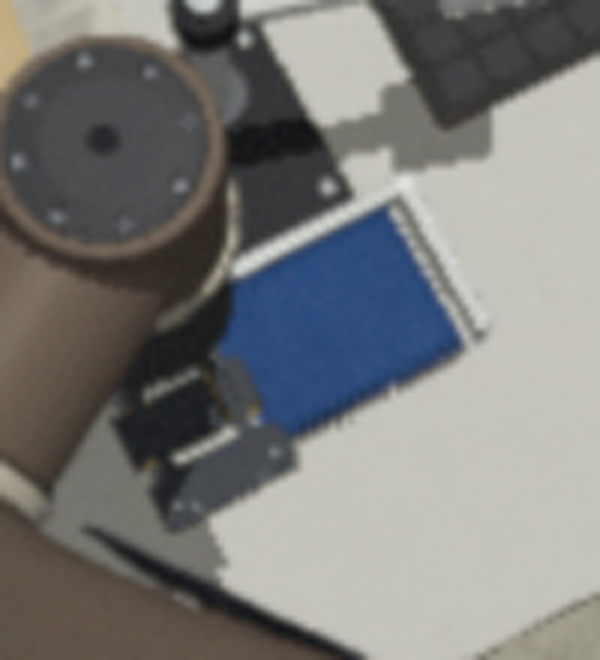

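>>> jog_arm([
  [0,0,-30,0],
  [0,0,-30,0],
  [0,0,-30,0],
  [0,0,-20,0],
  [0,0,-10,0],
  [0,0,0,0],
  [0,-8,0,0],
  [0,-8,0,0],
  [0,-5,0,0],
  [0,-3,0,0],
])

```text
clock: 20.43
tool_pos: [0.5309, 0.0775, 0.0064]
orientation: [-179.9, 0.1, -89.2]
force: [1.4, 0.8, 0.5]
opening: 0.04
```

>>> jog_arm([
  [0,-2,0,0],
  [0,-2,0,0],
  [0,-1,0,0],
  [0,-1,0,0],
  [0,-1,0,0],
  [0,-1,0,0],
  [0,0,0,0],
  [0,0,0,0],
  [0,0,0,0],
  [0,0,0,0],
])

```text
clock: 21.27
tool_pos: [0.5316, 0.0712, 0.006]
orientation: [-179.8, 0.1, -89.1]
force: [-0.3, 4.7, 5.8]
opening: 0.0401
```

Run:
```python
from h import *
o=get_obs(); s=snapshot("wrist"); c=cam(s,o); save("w14",s["image"],k=1); print(o["clock"],o["tool_pos"],o["orientation"],o["opening"],o["force"],o["joint_pos"].round(1))
s=snapshot("top"); save("t14",s["image"],280,170,370,250,8)
```

```text
21.2667 [0.53158909 0.07119833 0.00601694] [-1.79847764e+02  7.47097509e-02 -8.91234687e+01] 0.040062694744464424 [-0.32638199  4.66261474  5.75947789] [ 28.6  21.9 -31.7   0.  -36.3 -27.7]
```

View pics/t14.png

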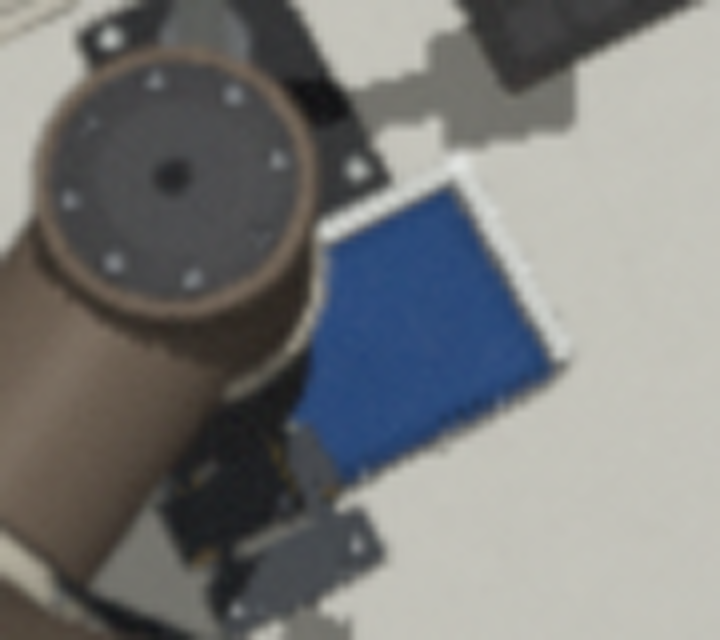

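>>> jog_arm([
  [0,-1,0,0],
  [0,0,0,0],
  [0,-1,0,0],
  [0,0,0,0],
  [0,-1,0,0],
  [0,0,0,0],
  [0,0,0,0],
  [0,0,0,0],
  [0,0,0,0],
  [0,0,0,0],
])

```text
clock: 22.2
tool_pos: [0.5316, 0.0682, 0.006]
orientation: [-179.9, 0.1, -89.1]
force: [0.3, 3.3, 6.1]
opening: 0.0399
```

>>> jog_arm([
  [0,6,0,0],
  [0,10,0,0],
  [0,10,0,0],
  [0,0,30,0],
  [0,0,30,0],
  [0,0,30,0],
  [-4.5,-7.5,30,-6.9],
  [-4.5,-7.5,0,-6.9],
  [-4.5,-7.5,0,-6.9],
  [-4.5,-7.5,0,-6.9],
])

```text
clock: 23.03
tool_pos: [0.5121, 0.0638, 0.1256]
orientation: [-180.0, 0.1, -117.1]
force: [-0.1, -0.4, 0.1]
opening: 0.0399
```

>>> jog_arm([
  [-10,-7.5,0,-6.9],
  [-10,-7.5,0,-6.9],
  [-10,-7.5,0,-6.9],
  [-10,-7.5,0,-6.9],
  [-10,-7.5,0,-6.9],
  [-10,-7.5,0,-6.9],
  [-10,-7.5,0,-6.9],
  [-10,-7.5,0,-6.9],
  [-7,-7.5,0,-6.9],
  [0,0,0,0],
], fingers=60)

```text
clock: 23.87
tool_pos: [0.4236, -0.0047, 0.1249]
orientation: [-180.0, -0.1, -179.2]
force: [-0.1, -0.4, -0.8]
opening: 0.0603
```

Run:
```python
from h import *
o=get_obs(); s=snapshot("wrist"); c=cam(s,o); save("w15",s["image"],k=1); print(o["clock"],o["tool_pos"],o["orientation"],o["opening"],o["force"],o["joint_pos"].round(1))
s=snapshot("top"); save("t15",s["image"],270,160,370,260,6); s=snapshot("side"); save("s15",s["image"],290,200,360,260,10)
```

```text
23.8667 [ 0.42364677 -0.00473589  0.12486266] [-1.79995219e+02 -6.24138330e-02 -1.79236503e+02] 0.06027885215998456 [-0.1244559  -0.38763284 -0.814938  ] [  26.3    2.1  -37.7   -0.   -50.2 -115.5]
```

View pics/t15.png

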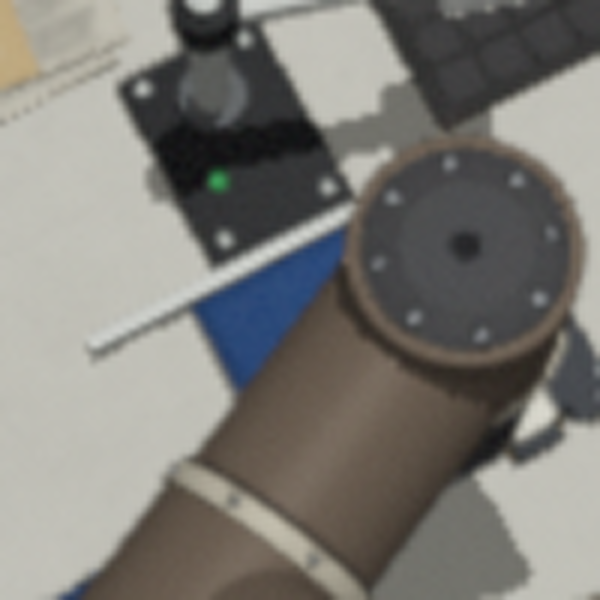

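View pics/s15.png

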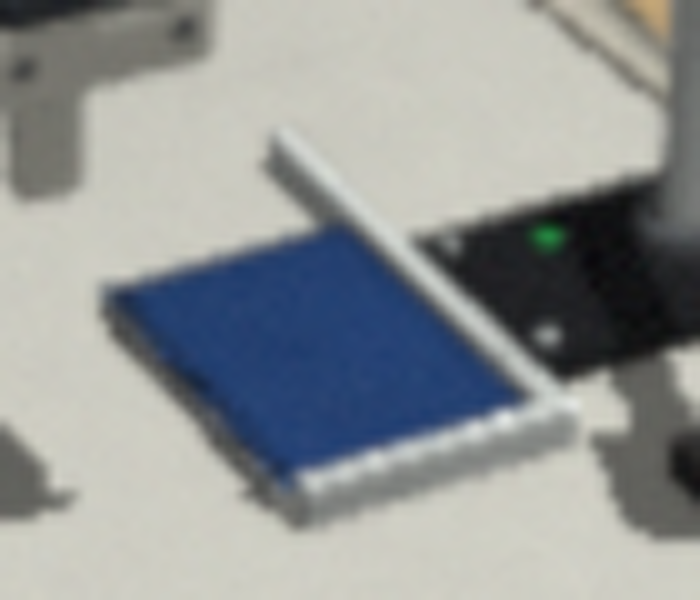

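View pics/w15.png

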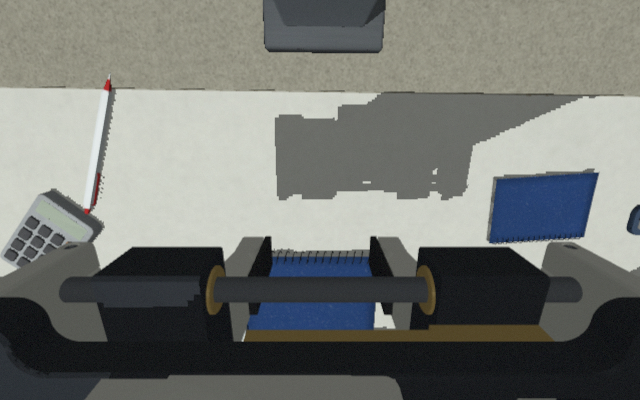

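>>> jog_arm([
  [-3,0,-30,0],
  [0,0,-30,0],
  [0,0,-30,0],
  [0,0,-20,0],
  [0,0,-10,0],
  [0,0,0,0],
  [12,0,0,0],
  [12,0,0,0],
  [12,0,0,0],
  [10,0,0,0],
])

```text
clock: 24.85
tool_pos: [0.4701, -0.0036, 0.0058]
orientation: [180.0, 0.1, -178.7]
force: [0.3, -0.1, 0.6]
opening: 0.0598
```

>>> jog_arm([
  [4,0,0,0],
  [4,0,0,0],
  [2,0,0,0],
  [2,0,0,0],
  [1,0,0,0],
  [1,0,0,0],
  [1,0,0,0],
  [0,0,0,0],
  [0,0,0,0],
  [0,0,0,0],
])

```text
clock: 25.68
tool_pos: [0.4811, -0.0048, 0.0047]
orientation: [-180.0, -0.2, -178.9]
force: [-5.7, 2.2, 3.2]
opening: 0.0603
```

>>> jog_arm([
  [-8,0,0,0],
  [-10,0,0,0],
  [0,0,40,0],
  [0,0,40,0],
  [0,0,40,6.9],
  [5,8.5,35,6.9],
  [5,8.5,35,6.9],
  [5,8.5,35,6.9],
  [5,8.5,25,6.9],
  [5,8.5,0,6.9],
])

```text
clock: 26.52
tool_pos: [0.4924, 0.039, 0.2612]
orientation: [-179.7, 0.5, -137.1]
force: [1.2, 0.4, -0.0]
opening: 0.0601
```

>>> jog_arm([
  [5,8.5,0,6.9],
  [5,8.5,0,6.9],
  [5,8.5,0,6.9],
  [5,8.5,0,6.9],
  [5,8.5,0,6.9],
  [5,8.5,0,6.9],
  [5,8.5,0,6.9],
  [5,8.5,0,0],
  [3,0,0,0],
  [0,0,0,0],
], fingers=40)

```text
clock: 27.35
tool_pos: [0.5333, 0.1064, 0.2547]
orientation: [180.0, -0.0, -89.4]
force: [-0.2, 0.5, 1.1]
opening: 0.0399
```

Run:
```python
from h import *
o=get_obs(); s=snapshot("wrist"); c=cam(s,o); save("w16",s["image"],k=1.25);save("w16c",s["image"],220,0,420,150,4); print(o["clock"],o["tool_pos"],o["orientation"],o["opening"],o["force"],o["joint_pos"].round(1))
s=snapshot("top"); save("t16",s["image"],280,170,370,250,8)
```

```text
27.35 [0.53328831 0.10635651 0.2547185 ] [ 1.79983078e+02 -1.61662854e-02 -8.93540395e+01] 0.039883192741809514 [-0.16473454  0.49910044  1.05138022] [ 31.9   7.2 -13.4   0.  -69.4 -31.3]
```

View pics/w16.png

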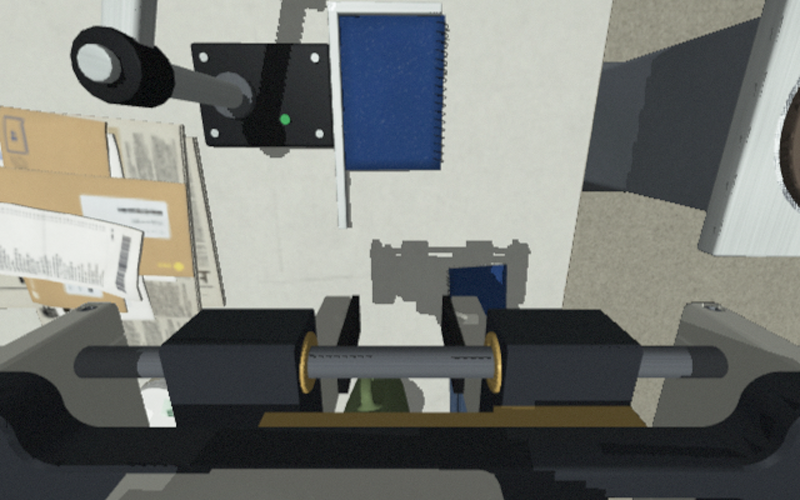

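View pics/w16c.png

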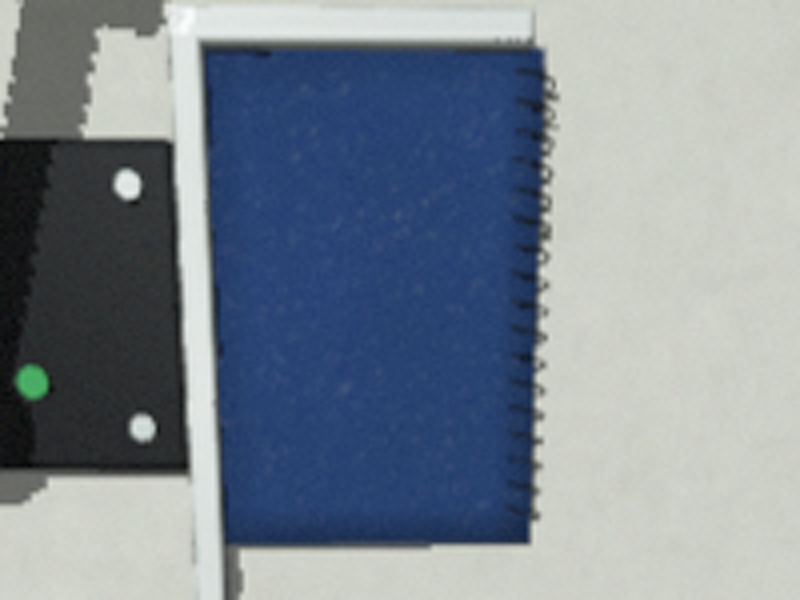

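View pics/t16.png

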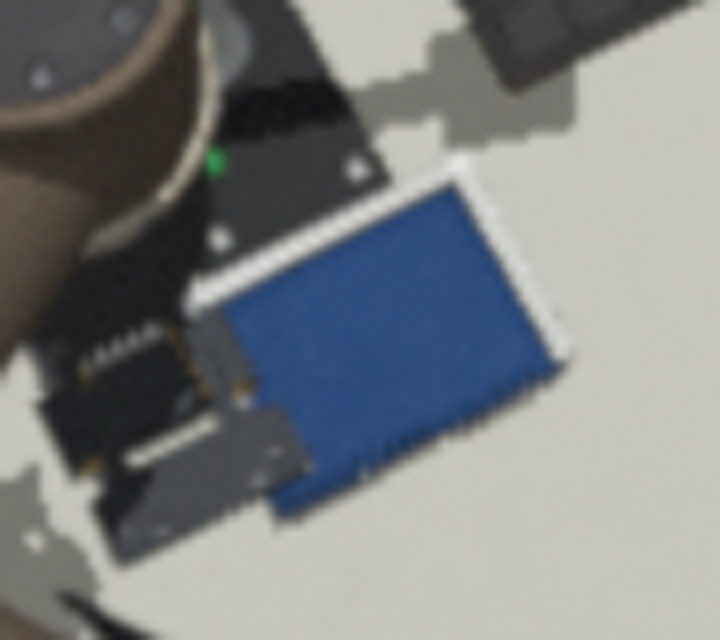

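>>> jog_arm([
  [0,0,-40,0],
  [0,0,-40,0],
  [0,0,-40,0],
  [0,0,-40,0],
  [0,0,-40,0],
  [0,0,-30,0],
  [0,0,-20,0],
  [0,-10,0,0],
  [0,-10,0,0],
  [0,-10,0,0],
])

```text
clock: 28.28
tool_pos: [0.5332, 0.0752, 0.0053]
orientation: [180.0, -0.0, -89.2]
force: [-0.5, -0.4, 0.5]
opening: 0.0402
```

>>> jog_arm([
  [0,-3,0,0],
  [0,-2,0,0],
  [0,-1,0,0],
  [0,-1,0,0],
  [0,-1,0,0],
  [0,0,0,0],
  [0,0,0,0],
  [0,0,0,0],
  [0,0,0,0],
  [0,0,0,0],
])

```text
clock: 29.12
tool_pos: [0.5335, 0.0684, 0.0051]
orientation: [-180.0, 0.0, -89.1]
force: [0.8, 1.8, 1.2]
opening: 0.04
```

>>> jog_arm([
  [0,-1,0,0],
  [0,0,0,0],
  [0,-1,0,0],
  [0,0,0,0],
  [0,0,0,0],
  [0,0,0,0],
  [0,0,0,0],
  [0,0,0,0],
  [0,0,0,0],
  [0,0,0,0],
])

```text
clock: 29.95
tool_pos: [0.5344, 0.0678, 0.0053]
orientation: [-179.9, 0.1, -89.2]
force: [0.3, 8.2, -1.3]
opening: 0.0404
```

>>> jog_arm([
  [0,10,0,0],
  [0,15,0,0],
  [0,0,35,0],
  [0,0,35,0],
  [0,0,35,0],
  [0,0,35,0],
  [0,0,35,0],
  [0,0,35,0],
  [0,0,35,0],
  [0,0,0,0],
])

```text
clock: 30.78
tool_pos: [0.5362, 0.0919, 0.2576]
orientation: [-179.4, 0.1, -89.1]
force: [1.6, 0.2, 0.6]
opening: 0.0399
```

Run:
```python
from h import *
o=get_obs(); s=snapshot("wrist"); c=cam(s,o); save("w17c",s["image"],220,0,420,150,4); print(o["clock"],o["tool_pos"],o["orientation"],o["opening"],o["force"],o["joint_pos"].round(1))
s=snapshot("side"); save("s17",s["image"],290,160,430,260,5)
```

```text
30.7833 [0.5361721  0.09192438 0.25759512] [-1.79416117e+02  1.44855214e-01 -8.91076657e+01] 0.0399256920890231 [1.63629855 0.16579218 0.62472488] [ 30.5   6.7 -13.7   0.2 -69.1 -29.7]
```

View pics/w17c.png

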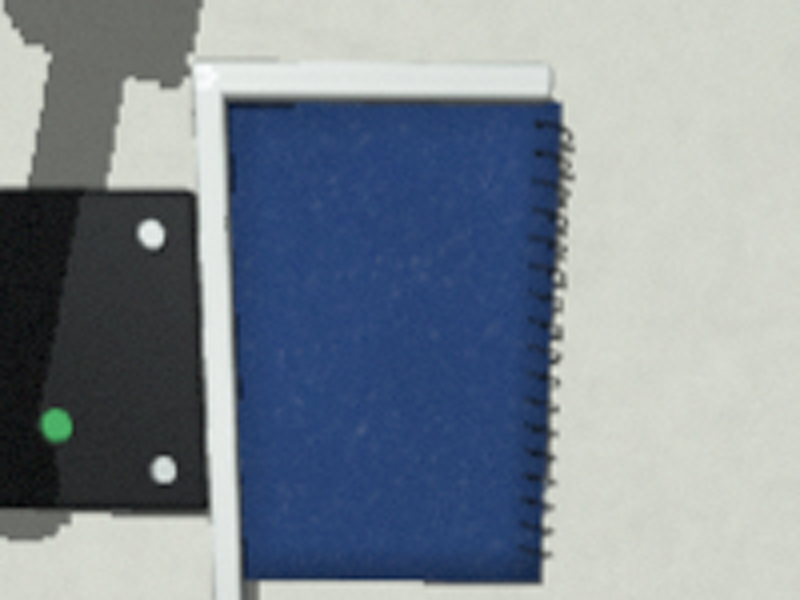

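View pics/s17.png

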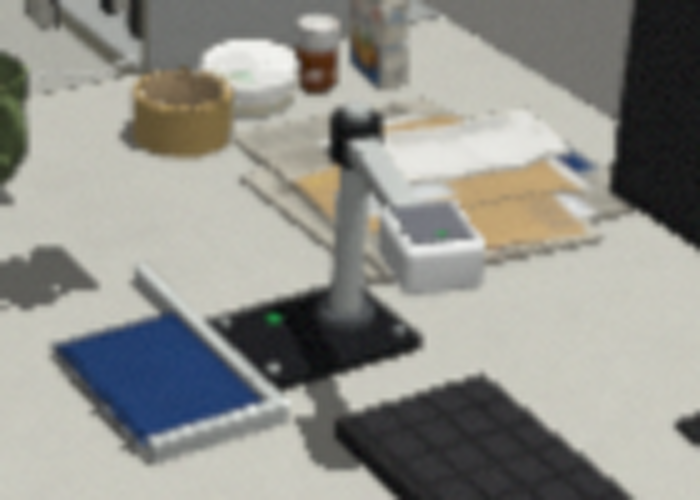

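Run:
```python
from h import *
from math import *
o=get_obs(); s=snapshot("wrist"); c=cam(s,o); print(o["tool_pos"],o["orientation"]); save("w18c",s["image"],220,0,420,150,4)
im=s["image"].astype(int)
hsv=cv2.cvtColor(s["image"],cv2.COLOR_RGB2HSV); m=cv2.inRange(hsv,(100,110,20),(125,255,255)); m[190:]=0
cn,_=cv2.findContours(m,0,2); k=max(cn,key=cv2.contourArea); R=cv2.minAreaRect(k); b=cv2.boxPoints(R); print(b)
# edges of blue by rows/cols at subpixel: left boundary per row, bottom boundary per col
rows=range(35,140); L=[(np.where(m[r]>0)[0].min()-.5,r) for r in rows]
cols=range(290,345); B=[(x,np.where(m[:,x]>0)[0].max()+.5) for x in cols]; T=[(x,np.where(m[:,x]>0)[0].min()-.5) for x in cols]
for n,p in (("back",L),("left",B),("right",T)):
    w=onplane(c,p,.011)[:,:2]; v=cv2.fitLine(w.astype(np.float32),cv2.DIST_HUBER,0,.01,.01).ravel(); print(n,v, degrees(atan2(v[1],v[0])))
```

```text
[0.53355253 0.09157134 0.25151185] [-1.79857954e+02  7.56216855e-02 -8.91667746e+01]
[[273.  25.]
 [356.  25.]
 [356. 145.]
 [273. 145.]]
back [ 0.00975446 -0.99995244  0.59629256 -0.02890121] -89.4411017894246
left [0.9998897  0.01485603 0.5361598  0.05753957] 0.851219067757245
right [ 0.9999663  -0.00820625  0.54286504 -0.08847955] -0.4701890454273337
```

>>> jog_arm([
  [16.3,-33,0,-2],
  [16.3,-33,0,-2],
  [16.3,-33,0,-2],
  [16.3,-33,0,-2],
  [16.3,-33,0,-2],
  [16.3,-33,0,-2],
  [16.3,-33,0,-2],
  [16.3,-33,0,-2],
  [0,0,0,0],
  [0,0,0,0],
], fingers=80)

```text
clock: 31.77
tool_pos: [0.6629, -0.1747, 0.2465]
orientation: [179.7, -0.1, -105.4]
force: [-0.2, -0.0, 0.1]
opening: 0.08
```

Run:
```python
from h import *
o=get_obs(); s=snapshot("wrist"); c=cam(s,o); save("w19",s["image"],k=1.25); print(o["clock"],o["tool_pos"],o["orientation"],o["opening"],o["force"],o["joint_pos"].round(1))
```

```text
31.7667 [ 0.66293818 -0.17465666  0.24648154] [ 1.79698481e+02 -7.40395311e-02 -1.05352076e+02] 0.07996002862736115 [-0.24115659 -0.01844586  0.1321384 ] [  1.5  21.1   4.2  -0.  -73.3 -16.8]
```

View pics/w19.png

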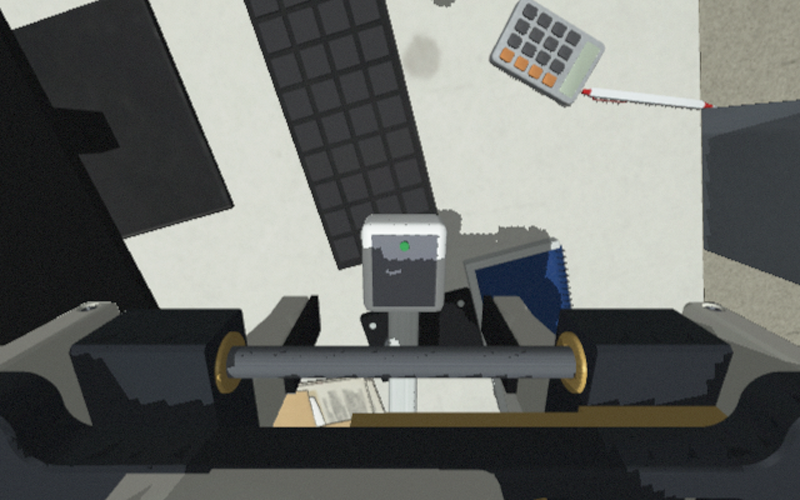

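>>> jog_arm([
  [0,1,-20,0],
  [0,0,-20,0],
  [0,0,-20,0],
  [0,0,-20,0],
  [0,0,-13,0],
  [0,0,0,0],
  [0,0,0,0],
  [0,0,0,0],
  [0,0,0,0],
  [0,0,0,0],
], fingers=80)

```text
clock: 32.65
tool_pos: [0.6642, -0.1716, 0.1584]
orientation: [-179.9, 0.0, -105.1]
force: [0.0, -0.5, 0.4]
opening: 0.0801
```

Run:
```python
from h import *
o=get_obs(); s=snapshot("wrist"); c=cam(s,o); save("w20",s["image"],k=1); print(o["clock"],o["tool_pos"],o["orientation"],o["opening"],o["force"])
ph=np.radians(75-3.7*(np.arange(20)+.5)); d=2*165*np.sin(np.radians(1.85)); D=np.c_[-d*np.sin(ph),d*np.cos(ph)]; print(D.round(1).tolist(), D.round(1).sum(0))
```

```text
32.65 [ 0.66420642 -0.1716235   0.15839114] [-1.79893251e+02  2.42590257e-02 -1.05140497e+02] 0.08011507276670744 [ 0.04030505 -0.50103247  0.41232452]
[[-10.2, 3.1], [-10.0, 3.7], [-9.7, 4.4], [-9.4, 5.0], [-9.1, 5.6], [-8.7, 6.2], [-8.3, 6.7], [-7.8, 7.2], [-7.3, 7.7], [-6.8, 8.2], [-6.3, 8.6], [-5.7, 9.0], [-5.1, 9.3], [-4.5, 9.7], [-3.9, 9.9], [-3.2, 10.2], [-2.6, 10.3], [-1.9, 10.5], [-1.2, 10.6], [-0.5, 10.6]] [-122.2  156.5]
```

View pics/w20.png

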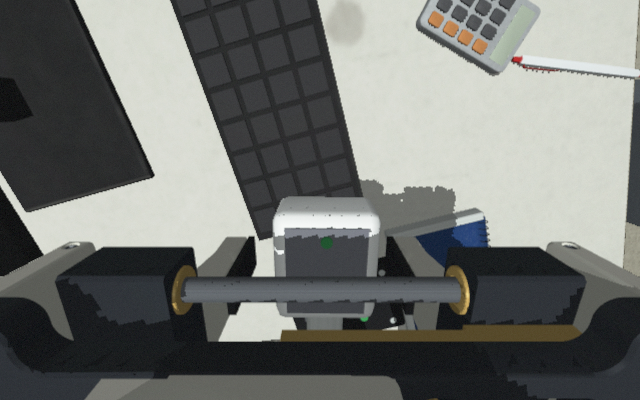

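The camera (px 275–378) is between the fingers again, so I'll swing it back.

>>> jog_arm([
  [-10.2,3.1,0,-3.7],
  [-10.0,3.7,0,-3.7],
  [-9.7,4.4,0,-3.7],
  [-9.4,5.0,0,-3.7],
  [-9.1,5.6,0,-3.7],
  [-8.7,6.2,0,-3.7],
  [-8.3,6.7,0,-3.7],
  [-7.8,7.2,0,-3.7],
  [-7.3,7.7,0,-3.7],
  [-6.8,8.2,0,-3.7],
], fingers=68)

```text
clock: 33.53
tool_pos: [0.5763, -0.1141, 0.1578]
orientation: [-179.9, 0.1, -142.4]
force: [0.3, -0.7, 0.2]
opening: 0.0677
```

>>> jog_arm([
  [-6.3,8.6,0,-3.7],
  [-5.7,9.0,0,-3.7],
  [-5.1,9.3,0,-3.7],
  [-4.5,9.7,0,-3.7],
  [-3.9,9.9,0,-3.7],
  [-3.2,10.2,0,-3.7],
  [-2.6,10.3,0,-3.7],
  [-1.9,10.5,0,-3.7],
  [-1.2,10.6,0,-3.7],
  [-0.5,10.6,0,-3.7],
])

```text
clock: 34.37
tool_pos: [0.5416, -0.0151, 0.1579]
orientation: [180.0, 0.1, -179.4]
force: [1.3, -1.2, -0.1]
opening: 0.0678
```

>>> jog_arm([
  [0,0,0,0],
  [0,0,0,0],
  [0,0,0,0],
  [0,0,0,0],
  [0,0,0,0],
  [0,0,0,0],
  [0,0,0,0],
  [0,0,0,0],
  [0,0,0,0],
  [0,0,0,0],
])

```text
clock: 35.2
tool_pos: [0.5415, -0.0154, 0.157]
orientation: [-180.0, -0.0, -179.2]
force: [-0.0, -0.9, 0.2]
opening: 0.0679
```

>>> jog_arm([
  [0,0,0,0],
  [0,0,0,0],
  [0,0,0,0],
  [0,0,0,0],
  [0,0,0,0],
  [0,0,0,0],
  [0,0,0,0],
  [0,0,0,0],
  [0,0,0,0],
  [0,0,0,0],
], fingers=56.5)

```text
clock: 36.03
tool_pos: [0.5414, -0.0154, 0.157]
orientation: [-180.0, -0.0, -179.2]
force: [-1.6, -1.4, -0.7]
opening: 0.0568
```

>>> jog_arm([
  [0,0,0,0],
  [0,0,0,0],
  [0,0,0,0],
  [0,0,0,0],
  [0,0,0,0],
  [0,0,0,0],
  [0,0,20,0],
  [0,0,30,0],
  [0,0,40,0],
  [0,0,40,0],
], fingers=80)

```text
clock: 36.87
tool_pos: [0.5407, -0.0155, 0.2881]
orientation: [-180.0, -0.1, -179.2]
force: [1.4, 0.4, -0.4]
opening: 0.08
```

>>> jog_arm([
  [-9,0,20,0],
  [-9,0,20,0],
  [-9,0,20,0],
  [-9,0,10,0],
  [-9,0,0,0],
  [-9,0,0,0],
  [-9,0,0,0],
  [-9,0,0,0],
  [-9,0,0,0],
  [-9,0,0,0],
])

```text
clock: 37.7
tool_pos: [0.4504, -0.0154, 0.3564]
orientation: [-180.0, -0.1, -179.2]
force: [-0.4, -1.1, 0.4]
opening: 0.0799
```

Run:
```python
from h import *
o=get_obs(); s=snapshot("wrist"); c=cam(s,o); save("w21",s["image"],k=1.25); print(o["clock"],o["tool_pos"],o["orientation"],o["opening"],o["force"])
s=snapshot("side"); save("s21",s["image"],290,160,430,260,5)
s=snapshot("top"); save("t21",s["image"],270,140,380,260,6)
```

```text
37.7 [ 0.45035335 -0.01540273  0.35635774] [-1.79979557e+02 -6.71330205e-02 -1.79163291e+02] 0.07990668175463769 [-0.4457425  -1.06566514  0.3533187 ]
```

View pics/w21.png

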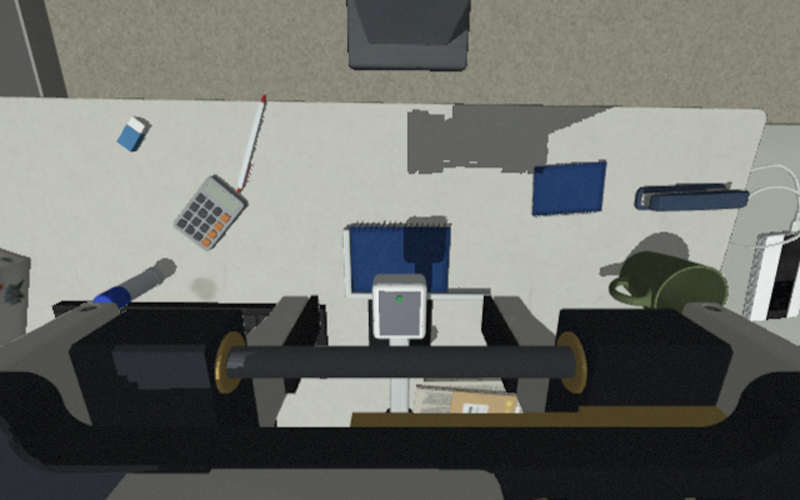

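View pics/s21.png

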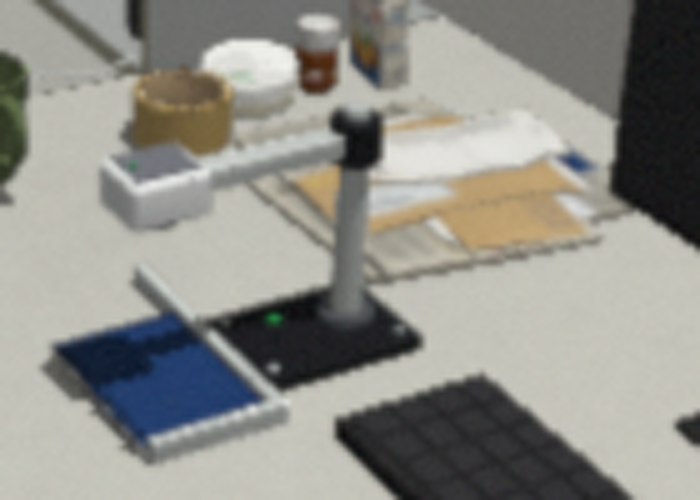

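View pics/t21.png

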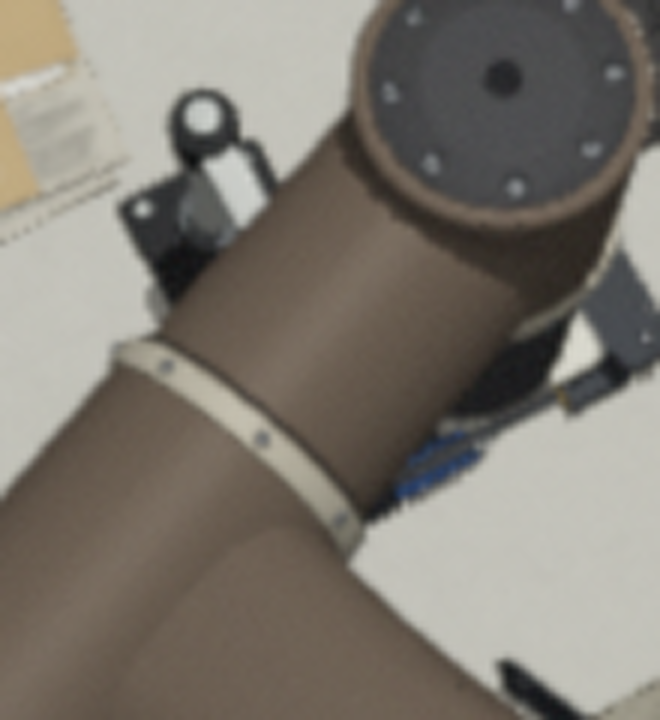

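Run:
```python
from h import *
o=get_obs(); s=snapshot("wrist"); c=cam(s,o); im=s["image"]
hsv=cv2.cvtColor(im,cv2.COLOR_RGB2HSV); m=cv2.inRange(hsv,(100,110,20),(125,255,255)); m[:,:230]=0; m[:,400:]=0; m[:165]=0;
L=[];R=[]
for r in range(190,215):
    x=np.where(m[r]>0)[0]; L.append((x.min()-.5,r)); R.append((x.max()+.5,r))
a=onplane(c,L,.011);b=onplane(c,R,.011); print("nb",a.mean(0),b.mean(0),((a+b)/2).mean(0), "line of mids", np.polyfit(((a+b)/2)[:,0],((a+b)/2)[:,1],1))
save("w22c",im,265,170,375,275,7)
```

```text
nb [ 0.53603019 -0.08832903  0.011     ] [0.53386871 0.05689052 0.011     ] [ 0.53494945 -0.01571926  0.011     ] line of mids [ 0.0089905  -0.02052872]
```

View pics/w22c.png

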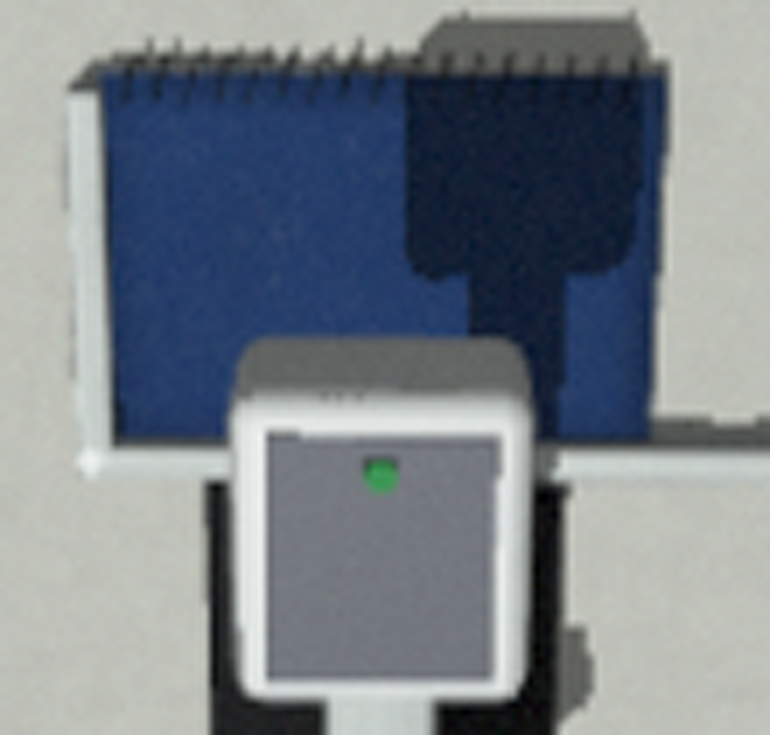

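Run:
```python
from h import *
o=get_obs(); c=cam(snapshot("wrist"),o); T=lambda p:(np.array(p)+.5)/7-.5+[265,170]
w=onplane(c,[T(p) for p in [(232,400),(533,400),(243,695),(527,695)]],.186); print(w.round(4),w.mean(0),o["clock"])
s=snapshot("top");
```

```text
[[ 0.5103 -0.0425  0.186 ]
 [ 0.5096  0.0112  0.186 ]
 [ 0.5703 -0.0409  0.186 ]
 [ 0.5695  0.0123  0.186 ]] [ 0.5399159 -0.0149609  0.186    ] 37.9
```

```bash
python3 -c "
from plant import *
print(close_job()); o=get_obs(); print(o['clock'],o['force'])"
```

```text
the job is handed in; nothing more can be done
None
the job is handed in; nothing more can be done
```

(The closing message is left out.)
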